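# Draw down the curing cabinet's flap with the hook pole

## Task

The curing cabinet's drop-front is freshly varnished, so open it with the hook pole and never with the gripper: take the pole from its cradle, hook it into the steel eye on the flap and ease the flap gently down until it is fully open against its stop. Then unhook, leave the flap down, and lay the pole back in both notches of its cradle with the hook hanging down, without disturbing the viewer, timer and eyepiece rings.

Things in the scene. Friction and masses are not known exactly. Their poses are not given: they have to be found in the camera images.
- flap (a joint): Angle of the cabinet's drop-front flap, rad: 0 = shut, upright; 1.15 = fully down against its stop. Its upper edge comes out and down. Stiff hinge (0.22 N m of friction): the flap stays where it is left; about 2 N at the eye opens it.
- cabinet: Dark wooden curing cabinet, fixed, 260 mm wide (y), 180 deep (x), 345 high; origin under its middle, z up, x pointing from its front to its back. The flap (212 mm wide, 128 high, 14 thick) is flush in the upper part of its front and cannot be caught by its edges.
- flap_face (a point): Point on the flap's outer face, midway along its width, at the eye's height; moves with the flap. When shut, x points level into the cabinet, y along the hinge (left, facing the flap), z up to the free edge. The hinge line, parallel to y, is 7 mm behind (+x) and 112 mm below (-z). A brass strip, 190 mm along y, 14 high, 3 thick, runs along the face through this point and carries the eye.
- strip_left (a point): Left end of the eye's range on the strip: 60 mm along +y from flap_face, same axes. The eye's middle may have been slid to anywhere between here and strip_right, level with both; its place is not given: see it or feel for it with the hook. It takes 14 N to slide it. Its base plate: 50 mm along y, 20 high, front 6 mm out from the flap's face.
- strip_right (a point): Right end of the eye's range, 60 mm along -y from flap_face. The eye is a steel staple of 5 mm round bar: two legs, 35 mm apart between centres, run straight out of the flap (-x) to a front bar parallel to y whose centre is 28 mm out from the face; all at z = 0. The clear opening, entered from above, is 30 mm along y and 19 mm from plate to bar.
- pole_grip (a point): Hook pole, about 110 g: point on the handle's axis near the centre of mass, where to grip. x along the pole to the hook, z up, away from the bent tip. Light wooden handle 16 mm wide (y), 20 high (z), from x = -75 to +65 mm; dark 19 mm knob behind to -95 mm; steel rod of 6 mm diameter on the axis to x = 175 mm, there bent square down (-z), reaching 27 mm below the axis.
- hook_tip (a point): Centre of the rounded end (3 mm radius) of the hook's bent tip: 175 mm ahead of the grip point and 24 mm below the pole's axis; axes as the pole's.
- stand_seat (a point): Fixed cradle: where the grip point lies when the pole rests in both notches, 56 mm above the bench; x along the pole to the hook, z up. Two dark posts 10 mm thick (x), at x = -46 and +42 mm, hold the handle 46 mm above the bench between flared cheeks 66 mm high, 20 mm apart at the bottom. Between the posts the fingers have room; base board 150 x 70 x 12 mm.
- viewer_mid (a point): Middle of the mahogany stereo viewer with upright hood, 102 x 150 x 90 mm high, loose bystander.
- timer_mid (a point): Middle of the black bakelite push-button timer, 70 x 90 x 58 mm high, loose bystander.
- ring0_mid (a point): Middle of a nickel eyepiece ring, 44 mm diameter, 12 mm high, lying flat, loose bystander.
- ring1_mid (a point): Middle of the other eyepiece ring, same size, loose bystander.
Not all that is in view belongs to the job. Leave any blue or white look-alike of the part that bears stand_seat alone.

How it is judged:
By the outcome, as a careful person would: the job done as asked, in the order asked, and still so for the second after the job is handed in, with the robot touching nothing.
It also fails if it takes over 59 s, if anything falls off the work surface, if the arm or the gripper's body presses on something with over 40 N, if the wrist force passes 120 N, or if a joint passes its speed limit or range.

## Robot

A 6-joint arm with a two-finger parallel gripper is mounted at the origin on the work surface. World frame = base frame: x ahead of the robot, y to its left, z up, the work surface at z = 0. Lengths are in mm, angles in rad, forces in N, time in s.
With the tool pointing down it reaches from about 350 to 875 mm from the base axis. Payload 4.2 kg.
Tool frame: the origin (TCP) lies midway between the tips of the shut fingers; the grasp point (between the pads) lies 19 mm behind it; z points along the fingers, y is the direction in which the jaws open and shut (so a half turn about z gives the same grasp; the last joint's range is limited). The gripper opens to 85 mm and grips with 20 to 120 N. Pads are 22 mm wide; open, the fingers measure 114 mm over their backs; the gripper's body (76 mm by 85 mm) begins 54 mm behind the grasp point. The pads swing forward as they close: fully open they stand 13 mm farther back than shut.
Start: joints at [1.506, 0.385, 0.008, 0, -1.194, -0.259], TCP at [198.825, 592.51, 231.312] pointing down, gripper open.
Joint ranges: [-3.14, 3.14], [-1.21, 2.06], [-1.07, 1.41], [-3.16, 2.05], [-2.99, -0.16], [-3.1, 3.1]. Speed limits (rad/s): [2.79, 2.79, 3.14, 3.14, 3.14, 3.14].

## Interface

Orientations are given as a unit quaternion [x, y, z, w].
In Python, from bench import arm gives the robot as it stands.
- The arm moves only by the tool servo_tool, never from a script. Its argument "rows" is a list of rows, each an object of numbers: "fingers": the finger opening in cm, from 0 to 8.54; "x", "y", "z": the shift along the tool's x, y, z in cm; "turn": the turn about the tool's z in degrees. A call has 1 to 10 rows; each row shifts and turns the commanded pose from where the row before left it, along the tool's axes as they then stand; what a row does not reach is not made up. A row lasts 1/12 s, in which the tool goes at most 41.7 mm and 7.16 degrees, less where a joint would pass 70% of its speed; a pose out of reach is approached as far as the arm can. A call is refused whole if a number of a shift passes 4.17 or a number of a turn 7.16, either way. A call with a gripper value outside its range is refused whole. The fingers move at their own pace and stop on an object; the grip force is fixed at half the most. Time passes only in rows, so rows that do not move let the fingers close. It gives the time, the measured TCP pose, the force and the opening at its end, in the units of the state.
- arm.read_state(): the state, without advancing time (a new reading comes with each control period).
- arm.get_image(name): name is "scene" or "top"; returns (picture, depth): 480x640x3 uint8, red, green, blue; 480x640 float32, mm along the optical axis (not along the pixel's ray), 0 where there is no reading.
- arm.camera_model(name): a dict with "fx", "fy", "cx", "cy" (pixels), "pose" (4x4, takes a point from camera to world coordinates). Camera axes: x right, y down, z forward; pixel columns grow to the right and rows downward; lengths in mm; the calibration is good to about 2 mm. A picture is of the moment at which its call begins. camera_model takes no time and is no camera call.
- arm.job_done(): hands the job in, once; it reports no verdict.
The state is a dict: "clock": time; "joints": joint angles; "joint_vel": joint speeds; "joint_efforts": joint torques, N m; "position": TCP position; "ee_rot": TCP orientation; "contact_force": force on the tool from outside, world axes, zero at the start; "wrist_torque": the same for the moment, N m; "gripper_width": finger opening in mm.
Only numpy, scipy, OpenCV 4.12 (cv2) and the standard library are available. Lean on these libraries where they do the work, as an engineer would, in place of code of your own. Each camera call takes 0.05 s, during which the arm holds its last target.

## Working session

There is one attempt and no reset: what is moved stays moved. The work goes in short steps, Python scripts to look and compute and a tool call to move; the robot and the scene stay as the last step left them, time stands still between calls to the robot, and variables do not carry over. Pictures are saved under pics/ and viewed, and the job is handed in when it is done.

Besides the shell and the picture viewer there is one more tool, called after "Emit:" in YAML: its name, and indented under it one key for each argument. servo_tool: Moves the arm, as the interface text tells. Its arguments: {"type":"object","properties":{"rows":{"type":"array","items":{"type":"object","properties":{"fingers":{"type":"number"},"x":{"type":"number"},"y":{"type":"number"},"z":{"type":"number"},"turn":{"type":"number"}}}}},"required":["rows"]}

```bash
ls; mkdir -p pics
python3 - <<'E'
from bench import arm
import cv2,numpy as np
for n in ["scene","top"]:
    im,d=arm.get_image(n); cv2.imwrite(f"pics/{n}0.png",im[:,:,::-1]); np.savez(f"{n}0.npz",im=im,d=d)
    m=arm.camera_model(n); print(n,m["fx"],m["fy"],m["cx"],m["cy"]); print(np.round(np.array(m["pose"]),3))
print(arm.read_state())
E
```

```text
pics
scene 619.1561764280973 619.1561764280973 326.8404569458599 237.89709552915676
[[ 2.910000e-01  6.850000e-01 -6.680000e-01  1.470477e+03]
 [ 9.570000e-01 -2.030000e-01  2.090000e-01 -3.288930e+02]
 [ 7.000000e-03 -6.990000e-01 -7.150000e-01  1.175539e+03]
 [ 0.000000e+00  0.000000e+00  0.000000e+00  1.000000e+00]]
top 448.30392970004186 448.30392970004186 318.25554602095957 231.8194333982985
[[ 1.600000e-02 -9.940000e-01  1.110000e-01  4.343790e+02]
 [-1.000000e+00 -1.800000e-02 -1.100000e-02 -3.386300e+01]
 [ 1.300000e-02 -1.110000e-01 -9.940000e-01  1.297682e+03]
 [ 0.000000e+00  0.000000e+00  0.000000e+00  1.000000e+00]]
{'clock': 0.1, 'joints': array([ 1.50562363e+00,  3.85468527e-01,  6.79955350e-03, -4.29641410e-04,
       -1.19401472e+00, -2.58588783e-01]), 'joint_vel': array([ 0.00048949, -0.00105855,  0.00216687,  0.00252144,  0.00033713,
        0.00050078]), 'joint_efforts': array([-5.68477808e-04, -3.93320847e+01,  1.88928580e+01,  4.19793427e+00,
       -2.62119749e-03,  7.26490697e-06]), 'position': array([198.66091695, 592.04884034, 230.35300031]), 'ee_rot': array([ 9.86912670e-01, -1.61252756e-01, -1.07624720e-04,  9.58552307e-04]), 'contact_force': array([0.00317715, 0.12229631, 0.02078606]), 'wrist_torque': array([-0.0527411 ,  0.0174827 ,  0.02420439]), 'gripper_width': 85.376060083681}
```

View pics/scene0.png

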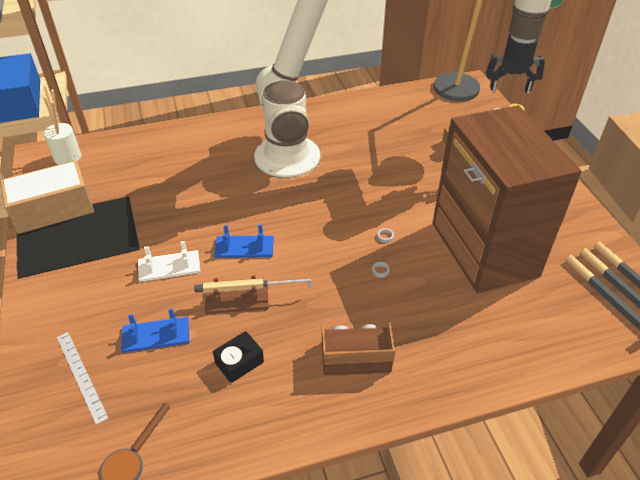

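View pics/top0.png

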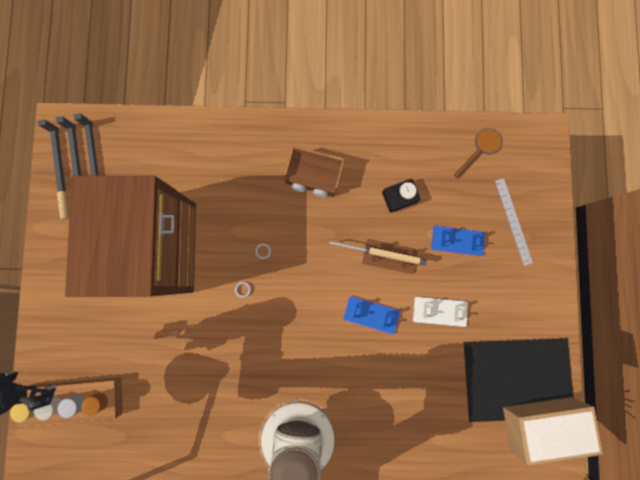

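```bash
cat > h.py <<'E'
import numpy as np,cv2
from bench import arm
def load(n,t="0"):
    z=np.load(f"{n}{t}.npz"); return z["im"],z["d"]
def grab(n,t):
    im,d=arm.get_image(n); np.savez(f"{n}{t}.npz",im=im,d=d); return im,d
def cloud(n,d):
    m=arm.camera_model(n); v,u=np.mgrid[0:480,0:640]
    P=np.stack([(u-m["cx"])/m["fx"]*d,(v-m["cy"])/m["fy"]*d,d],-1); T=np.array(m["pose"])
    return P@T[:3,:3].T+T[:3,3]
def ray(n,uv):
    m=arm.camera_model(n); T=np.array(m["pose"]); uv=np.atleast_2d(uv).astype(float)
    r=np.stack([(uv[:,0]-m["cx"])/m["fx"],(uv[:,1]-m["cy"])/m["fy"],np.ones(len(uv))],-1)@T[:3,:3].T
    return T[:3,3],r
def onz(n,uv,z):
    o,r=ray(n,uv); return o+r*((z-o[2])/r[:,2])[:,None]
def proj(n,P):
    m=arm.camera_model(n); T=np.array(m["pose"]); p=(np.atleast_2d(P)-T[:3,3])@T[:3,:3]
    return np.stack([p[:,0]/p[:,2]*m["fx"]+m["cx"],p[:,1]/p[:,2]*m["fy"]+m["cy"]],-1)
def two(u1,u2,n1="scene",n2="top"):
    o1,r1=ray(n1,u1);o2,r2=ray(n2,u2);r1=r1[0]/np.linalg.norm(r1[0]);r2=r2[0]/np.linalg.norm(r2[0])
    A=np.stack([r1,-r2],1);s=np.linalg.lstsq(A,o2-o1,rcond=None)[0]
    a=o1+r1*s[0];b=o2+r2*s[1];return (a+b)/2,np.linalg.norm(a-b)
def crop(im,x0,y0,x1,y1,name,k=None):
    c=im[y0:y1,x0:x1,::-1];k=k or min(800//(x1-x0),600//(y1-y0))
    cv2.imwrite(f"pics/{name}.png",cv2.resize(c,None,fx=k,fy=k,interpolation=cv2.INTER_NEAREST))
E
python3 - <<'E'
from h import *
im,d=load("scene"); crop(im,185,260,320,320,"s_pole"); crop(im,430,100,590,220,"s_cab")
im2,d2=load("top"); crop(im2,320,225,440,285,"t_pole"); crop(im2,140,170,210,300,"t_cab",4)
for n,dd,i in (("scene",d,im),("top",d2,im2)):
    P=cloud(n,dd); 
    hsv=cv2.cvtColor(i,cv2.COLOR_RGB2HSV)
    pts=[(250,286),(300,283)] if n=="scene" else [(395,255),(345,244),(110,240),(500,300)]
    for u,v in pts: print(n,u,v,np.round(P[v,u],1),hsv[v,u],dd[v,u])
E
```

```text
scene 250 286 [ 525.2 -221.3   56.3] [ 16 115 186] 1453.4457
scene 300 283 [505.9 -95.8   3. ] [ 13 151 218] 1530.6466
top 395 255 [ 511.1 -260.    65.4] [ 17  98 231] 1235.5988
top 345 244 [ 539.7 -122.3   58.8] [ 10  65 170] 1243.8513
top 110 240 [515.1 396.5 346.4] [ 11 151 120] 949.62103
top 500 300 [ 3.908e+02 -5.745e+02  3.000e-01] [ 14 145 185] 1290.4448
```

Run:
```python
import cv2,numpy as np
a=cv2.imread("pics/s_pole.png");b=cv2.imread("pics/t_pole.png");w=max(a.shape[1],b.shape[1])
print(a.shape,b.shape)
```

```text
(300, 675, 3) (360, 720, 3)
```

View pics/s_pole.png

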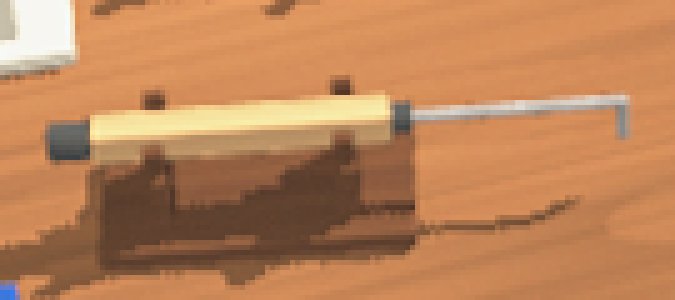

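View pics/t_pole.png

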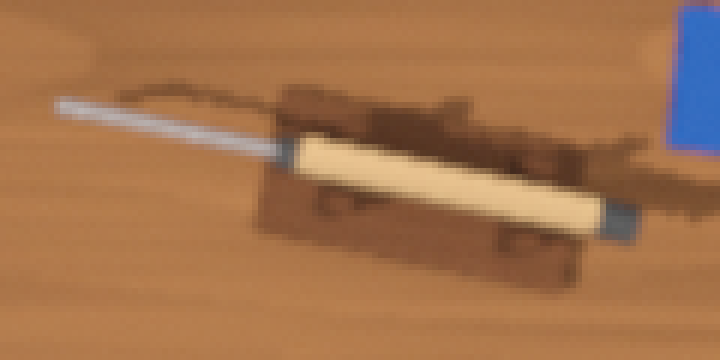

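View pics/s_cab.png

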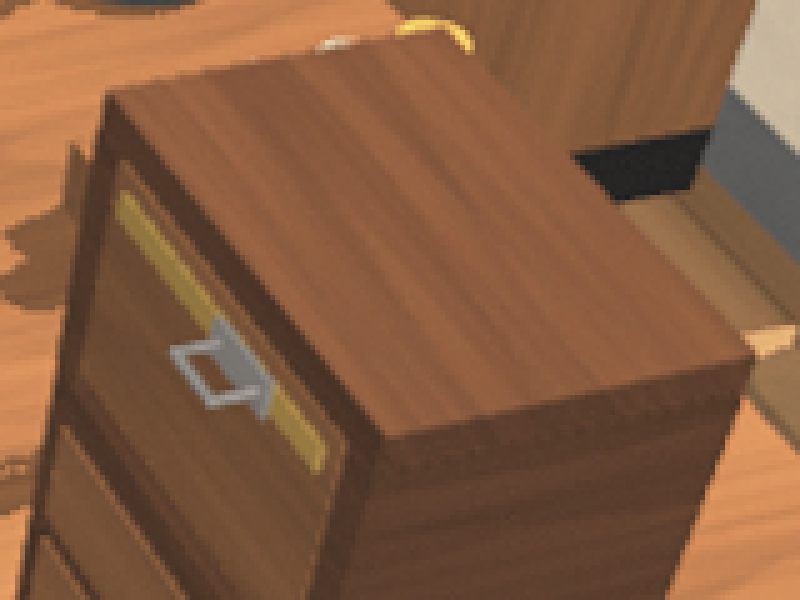

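View pics/t_cab.png

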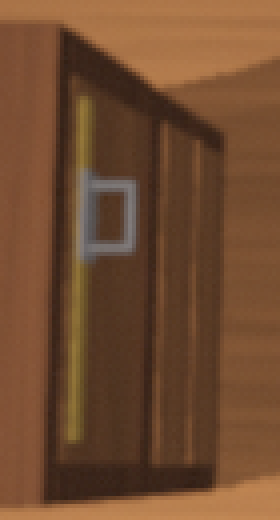

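Run:
```python
from h import *
np.set_printoptions(suppress=True,precision=1)
im,d=load("top");hsv=cv2.cvtColor(im,cv2.COLOR_RGB2HSV);P=cloud("top",d)
im2,d2=load("scene");hsv2=cv2.cvtColor(im2,cv2.COLOR_RGB2HSV);P2=cloud("scene",d2)
def box(m,x0,y0,x1,y1):
    o=np.zeros_like(m);o[y0:y1,x0:x1]=m[y0:y1,x0:x1];return o
def stat(name,uv): 
    return
# handle top view
m=box((hsv[...,2]>200)&(hsv[...,0]>13)&(hsv[...,1]>60),360,240,425,270)
uv=np.argwhere(m)[:,::-1];print("handle n",len(uv),uv.min(0),uv.max(0))
w=onz("top",uv,66)[:,:2];c=w.mean(0);U,S,V=np.linalg.svd(w-c);e=V[0]*np.sign(V[0][1]);t=(w-c)@e;s=(w-c)@[-e[1],e[0]]
print("handle dir",e,np.degrees(np.arctan2(e[1],e[0])),"range",t.min(),t.max(),s.min(),s.max(),"c",c)
mid=c+e*(t.min()+t.max())/2; grip=mid+e*5; print("grip(from handle mid +5)",grip, "z med",np.median(P[m][:,2]))
# rod top view
m=box((hsv[...,1]<75)&(hsv[...,2]>120),325,235,366,255)
uv=np.argwhere(m)[:,::-1];print("rod",uv.min(0),uv.max(0),len(uv));w=onz("top",uv,57)[:,:2];t=(w-grip)@e;s=(w-grip)@[-e[1],e[0]];print("rod t",t.min(),t.max(),"s fit",np.polyfit(t,s,1), "z",np.median(P[m][:,2]))
# scene hook
for u,v in [(309,279),(308,286),(309,287)]: print(u,v,P2[v,u],hsv2[v,u])
# eye
m=box((hsv[...,1]<80)&(hsv[...,2]>70),155,205,180,240)
uv=np.argwhere(m)[:,::-1];print("eye top",uv.min(0),uv.max(0),len(uv))
q=P[m];print(np.percentile(q,[2,50,98],axis=0))
m=box((hsv2[...,1]<70)&(hsv2[...,2]>80),460,155,492,190)
uv=np.argwhere(m)[:,::-1];print("eye scene",uv.min(0),uv.max(0),len(uv))
q=P2[m];print(np.percentile(q,[2,50,98],axis=0))
# brass
m=box((hsv2[...,0]>20)&(hsv2[...,0]<32)&(hsv2[...,1]>110),440,120,510,205);q=P2[m];print("brass scene",len(q),np.percentile(q,[2,50,98],axis=0));
i=q[:,0].argmin(),q[:,0].argmax();print(q[list(i)])
m=box((hsv[...,0]>20)&(hsv[...,0]<32)&(hsv[...,1]>110),150,185,170,290);q=P[m];print("brass top",len(q),np.percentile(q,[2,50,98],axis=0));i=q[:,0].argmin(),q[:,0].argmax();print(q[list(i)])
```

```text
handle n 265 [370 248] [419 262]
handle dir [0.2 1. ] 78.90087025271598 range -70.21756384687119 68.36589924741088 -7.319000004935887 7.373450854425687 c [ 510.5 -257.4]
grip(from handle mid +5) [ 511.3 -253.4] z med 66.42767098517265
rod [329 241] [365 251] 108
rod t 75.79565568260067 178.6880498269087 s fit [0.  0.5] z 56.948074599654774
309 279 [542.  -82.2  54.1] [ 15  35 220]
308 286 [1470.5 -328.9 1175.5] [ 12  85 174]
309 287 [547.1 -83.9  31. ] [ 12  70 160]
eye top [159 212] [174 235] 212
[[533.6 277.7 208. ]
 [558.8 301.9 306.3]
 [583.3 309.4 317.4]]
eye scene [464 163] [484 183] 198
[[520.3 276.5 264.9]
 [558.  301.  304. ]
 [581.5 308.3 313.7]]Traceback (most recent call last):
  File "<stdin>", line 28, in <module>
    return _quantile_unchecked(
        a, q, axis, out, overwrite_input, method, keepdims, weights)
    return _ureduce(a,
                    func=_quantile_ureduce_func,
    ...<5 lines>...
                    overwrite_input=overwrite_input,
                    method=method)
    r = func(a, **kwargs)
    result = _quantile(arr,
                       quantiles=q,
    ...<2 lines>...
                       out=out,
                       weights=wgt)
    slices_having_nans = np.isnan(arr[-1, ...])
                                  ~~~^^^^^^^^^
IndexError: index -1 is out of bounds for axis 0 with size 0
```

Run:
```python
from h import *
np.set_printoptions(suppress=True,precision=2)
im,d=load("top");hsv=cv2.cvtColor(im,cv2.COLOR_RGB2HSV);P=cloud("top",d)
im2,d2=load("scene");hsv2=cv2.cvtColor(im2,cv2.COLOR_RGB2HSV);P2=cloud("scene",d2)
for n,Q in (("top",P),("scene",P2)):
    q=Q.reshape(-1,3);q=q[(abs(q[:,2]-345)<6)&(q[:,0]>300)&(q[:,0]<800)&(q[:,1]>200)&(q[:,1]<600)]
    r=cv2.minAreaRect(q[:,:2].astype(np.float32));print(n,len(q),r,np.median(q[:,2]));print(cv2.boxPoints(r))
# front plane
for n,Q in (("top",P),("scene",P2)):
    q=Q.reshape(-1,3);q=q[(q[:,2]>230)&(q[:,2]<330)&(q[:,0]>400)&(q[:,0]<660)&(q[:,1]>270)&(q[:,1]<340)]
    for k in range(5):
        a=np.linalg.lstsq(np.c_[q[:,[0,2]],np.ones(len(q))],q[:,1],rcond=None)[0];r=q[:,1]-np.c_[q[:,[0,2]],np.ones(len(q))]@a;s=abs(r)<max(2,12-3*k)
        q=q[s]
    print(n,len(q),a,"yaw",np.degrees(np.arctan(a[0])),"y at x=540,z=300",a@[540,300,1],r.std())
u,v=118//4+140,0
for c,n,H,(x0,y0,x1,y1) in ((im,"top",hsv,(150,180,175,295)),(im2,"scene",hsv2,(445,130,500,205))):
    m=(H[...,0]>19)&(H[...,0]<34)&(H[...,1]>100)&(H[...,2]>90);o=np.zeros_like(m);o[y0:y1,x0:x1]=m[y0:y1,x0:x1]
    q=(P if n=="top" else P2)[o];uv=np.argwhere(o)[:,::-1];print(n,"brass",len(q))
    if len(q): print(uv.min(0),uv.max(0));i=[q[:,0].argmin(),q[:,0].argmax()];print(q[i],np.median(q,0))
print(hsv2[139,456],hsv2[190,492],hsv[272,158])
```

```text
top 10435 ((526.9344482421875, 397.1058654785156), (260.4472351074219, 182.84390258789062), 1.3387688398361206) 345.20793740047986
[[394.61 485.46]
 [398.88 302.67]
 [659.26 308.75]
 [654.99 491.55]]
scene 5905 ((525.9844970703125, 395.7243347167969), (265.633544921875, 185.97918701171875), 1.332842230796814) 343.70100858813123
[[391.04 485.6 ]
 [395.37 299.67]
 [660.93 305.85]
 [656.6  491.78]]
top 1401 [  0.02  -0.01 297.45] yaw 1.2760582515293086 y at x=540,z=300 307.1899698680103 1.0900634982183302
scene 1732 [  0.02  -0.   295.5 ] yaw 1.2586606316288 y at x=540,z=300 306.771992391744 1.3762533532752486
top brass 124
[157 196] [162 279]
[[434.67 302.7  311.16]
 [618.27 306.39 310.85]] [495.79 304.52 310.22]
scene brass 103
[454 139] [493 192]
[[ 435.67  304.9   307.09]
 [1470.48 -328.89 1175.54]] [501.16 303.61 304.86]
[ 17 144 147] [ 19 149 151] [ 20 157 140]
```

```bash
python3 - <<'E'
from h import *
np.set_printoptions(suppress=True,precision=2)
im,d=load("top");im2,d2=load("scene")
P=cloud("top",d);P2=cloud("scene",d2)
g=im[208:240,156:180].astype(int);print("sat-ish top");print((g.max(2)-g.min(2)))
print("two:",two((464.8,170.0),(172.6,216)), two((472.6,180.8),(172.6,232.3)),two((468.7,175.4),(172.6,224.2)))
E
python3 - <<'E'
import cv2
i=cv2.imread("pics/scene0.png")[155:192,455:495];cv2.imwrite("pics/s_eye.png",cv2.resize(i,None,fx=16,fy=16,interpolation=cv2.INTER_NEAREST))
E
```

```text
sat-ish top
[[38 48 60 78 88 75 63 54 46 47 44 47 50 49 51 50 50 53 46 46 45 40 33 38]
 [42 50 57 77 88 77 64 53 48 47 46 46 48 49 50 51 51 49 48 47 46 40 35 40]
 [40 50 60 79 88 76 67 55 48 49 48 45 48 52 51 52 51 49 47 47 47 43 32 39]
 [44 54 61 76 79 62 56 49 47 48 47 48 47 51 50 51 50 50 49 48 47 43 35 40]
 [45 55 61 65 52 31 29 36 41 48 45 47 48 49 52 49 50 50 47 47 45 41 32 44]
 [48 58 61 56 36 13 10 16 31 44 48 46 49 50 52 52 50 49 48 49 46 40 34 43]
 [47 59 59 50 29  9  4  9 17 27 31 31 32 32 33 34 35 38 45 49 47 40 33 43]
 [47 60 57 48 24  8  4  5  8  9 10 10 11 12 12 11 13 17 32 47 50 39 34 42]
 [46 59 59 48 25  8  4  5  6  6  5  6  5  7  6  8  6 10 28 47 45 42 34 45]
 [48 61 61 53 26  8  4  4 10 13 12 13 14 15 14 10  7  9 27 48 48 38 34 42]
 [47 61 65 55 26  8  4  6 18 30 34 35 35 36 33 17  7  9 26 45 47 35 32 43]
 [47 62 66 54 27  7  4  9 23 42 50 47 50 51 40 18  7  8 26 46 47 39 32 47]
 [47 60 64 56 28  8  5  7 25 44 49 47 49 51 39 17  5  8 26 49 47 38 36 47]
 [45 60 65 54 26  7  4  9 26 45 45 45 48 50 38 16  6  8 29 48 46 37 37 47]
 [45 60 62 48 17  5  4  9 25 44 47 49 
[... 814 characters left out ...]
8 23 23 23 23 25 25 25 28 35 48 49 46 36 37 56]
 [54 59 65 52 23  9  6 13 31 41 40 40 44 46 44 45 45 48 48 49 47 35 35 55]
 [52 60 72 71 48 30 22 26 39 47 48 48 49 48 50 51 50 50 51 48 46 34 38 55]
 [50 58 75 83 69 53 44 39 46 49 47 48 48 49 50 48 49 48 49 49 46 33 34 54]
 [51 58 78 87 75 62 52 46 46 48 46 46 48 52 50 48 49 47 49 48 44 35 40 57]
 [51 57 76 87 74 62 55 48 46 46 46 49 48 52 51 48 50 49 48 49 45 33 38 57]
 [51 57 78 87 73 65 53 49 47 47 48 45 49 49 50 47 50 49 49 48 44 34 41 58]]
two: (array([569.41, 267.04, 329.82]), np.float64(10.55814394503617)) (array([544.27, 296.53, 268.37]), np.float64(13.455779948824834)) (array([557.11, 281.49, 299.7 ]), np.float64(1.1602309907132589))
```

View pics/s_eye.png

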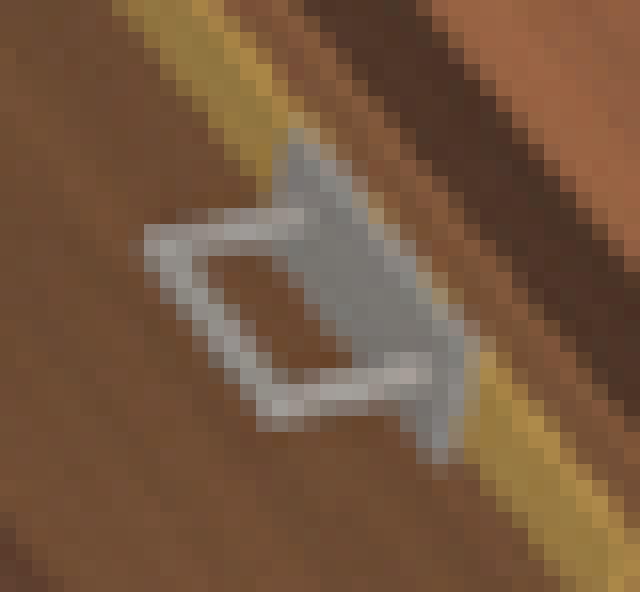

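Run:
```python
from h import *
np.set_printoptions(suppress=True,precision=2)
print(two((464.8,169.7),(172.3,231.4)), two((471.7,179.8),(172.3,215.8)),two((468.25,174.75),(172.3,223.6)))
# two-view check of hook: top rod end, scene rod elbow
print(onz("top",[(329.5,242)],56))
for n,p in (("scene",(308.6,279.5)),("scene",(309,287))): print(onz(n,[p],56 if p[1]<281 else 30))
# expected
g=np.array([511.3,-253.4,56]);e=np.array([np.cos(np.radians(78.9)),np.sin(np.radians(78.9)),0])
print(proj("scene",[g,g+175*e,g+175*e-[0,0,24],g+65*e,g-75*e,g-95*e]),proj("top",[g,g+175*e]))
```

```text
(array([540.42, 279.87, 303.19]), np.float64(0.459838477087884)) (array([575.2 , 280.91, 302.32]), np.float64(1.652467958816605)) (array([557.8 , 280.46, 302.6 ]), np.float64(0.5433041723700048))
[[544.79 -79.28  56.  ]]
[[544.83 -83.93  56.  ]]
[[546.36 -83.73  30.  ]]
[[235.35 284.72]
 [309.53 279.34]
 [309.66 285.86]
 [263.06 282.71]
 [203.15 287.06]
 [194.51 287.69]] [[392.01 255.11]
 [330.36 241.94]]
```

Run:
```python
from h import *
np.set_printoptions(suppress=True,precision=0)
im,d=load("top");P=cloud("top",d)
for nm,x0,y0,x1,y1,zl,zh in (("timer",375,170,430,220,40,70),("viewer",275,135,350,205,30,110),("ring",230,275,258,305,6,25),("ring",252,238,275,262,6,25),("blue1",425,215,500,265,8,80),("blue2",335,290,408,340,8,80),("white",408,290,475,335,8,80)):
    q=P[y0:y1,x0:x1].reshape(-1,3);q=q[(q[:,2]>zl)&(q[:,2]<zh)];print(nm,len(q),np.percentile(q,[1,50,99],axis=0).tolist())
```

```text
timer 767 [[644.7683582791267, -331.04334079374513, 42.29926779016715], [685.0898906995981, -282.95631426977263, 50.592684766834964], [728.2123324716232, -235.44094955127684, 60.735575287887876]]
viewer 2105 [[686.6906884781285, -108.08528370262098, 35.19690489094094], [749.0757028709597, -31.91270962398077, 50.68547965222001], [804.2610760831202, 44.69382513746331, 91.97220862145583]]
ring 91 [[373.40528170566694, 136.34244094954892, 6.284949137165609], [410.1620038065816, 167.0819916172755, 11.11834753144376], [432.3829476946702, 195.09943505800643, 17.364260852412528]]
ring 77 [[499.5327209909207, 88.09935300044933, 6.255650356358428], [522.7191518610074, 109.92187097553114, 11.789995856195446], [540.6583497491392, 132.53320817985778, 17.06964943593878]]
blue1 1214 [[518.4770187574916, -525.3548935486958, 8.208667499941752], [559.8621594646345, -452.29777248689356, 13.345313710719552], [598.5089746651569, -376.4044283650827, 67.00398657688191]]
blue2 1258 [[299.34085802815963, -277.55792946007205, 8.229274940433108], [345.11790716807934, -203.7520323919258, 12.93889553522024], [390.3357791368095, -130.06196215020844, 66.45097035838015]]
white 1266 [[321.45718543475414, -471.90500712163345, 8.237361796558593], [357.7904271222006, -399.4693670440395, 13.187114126615938], [393.66510730770193, -324.95691316089363, 67.18840127582156]]
```

Emit:
servo_tool:
  rows:
    - {"fingers": 4.0,"turn": 5}
    - {"z": -2,"turn": 7}

```text
invalid input at $.rows[0]: expected keys fingers, x, y, z, turn
```

Emit:
servo_tool:
  rows:
    - {"fingers": 4.0,"x": 0,"y": 0,"z": -1,"turn": 5}
    - {"fingers": 4.0,"x": 0,"y": 0,"z": -1,"turn": 7}
    - {"fingers": 4.0,"x": 0,"y": 0,"z": -1,"turn": 7}
    - {"fingers": 4.0,"x": 0,"y": 0,"z": -1,"turn": 7}
    - {"fingers": 4.0,"x": 0,"y": 0,"z": -1,"turn": 7}

```text
clock: 0.52
position: [198.7, 592.2, 281.1]
ee_rot: [0.899, -0.438, 0.0, 0.001]
contact_force: [-0.3, -0.1, -0.5]
gripper_width: 39.8
```

Emit:
servo_tool:
  rows:
    - {"fingers": 4.0,"x": 0,"y": 0,"z": 0,"turn": 7}
    - {"fingers": 4.0,"x": 0,"y": 0,"z": 0,"turn": 7}
    - {"fingers": 4.0,"x": 0,"y": 0,"z": 0,"turn": 7}
    - {"fingers": 4.0,"x": 0,"y": 0,"z": 0,"turn": 7}
    - {"fingers": 4.0,"x": 0,"y": 0,"z": 0,"turn": 7}
    - {"fingers": 4.0,"x": 0,"y": 0,"z": 0,"turn": 7}
    - {"fingers": 4.0,"x": 0,"y": 0,"z": 0,"turn": 7}

```text
clock: 1.1
position: [198.7, 592.2, 280.6]
ee_rot: [-0.637, 0.771, -0.0, -0.001]
contact_force: [-0.1, -0.2, -0.2]
gripper_width: 40.3
```

```bash
cat >> h.py <<'E'
from scipy.spatial.transform import Rotation as Rn
def tool():
    s=arm.read_state();R=Rn.from_quat(s["ee_rot"]).as_matrix();return s,np.array(s["position"]),R
def need(target):
    s,p,R=tool();dl=np.array(target)-p;print("pos",np.round(p,1),"yaw x_t",round(np.degrees(np.arctan2(R[1,0],R[0,0])),2),"F",np.round(s["contact_force"],1),"w",round(s["gripper_width"],1),"t",s["clock"]);print("need tool cm",np.round(R.T@dl/10,2),"max rows",round(np.linalg.norm(dl)/41.7,1))
E
python3 -c "
from h import *
need([511.3,-253.4,200])"
```

```text
pos [198.7 592.2 280.6] yaw x_t -100.9 F [-0.1 -0.2 -0.2] w 40.3 t 1.1
need tool cm [ 77.11 -46.69   8.16] max rows 21.7
```

Emit:
servo_tool:
  rows:
    - {"fingers": 4,"x": 3.2,"y": -1.95,"z": 0,"turn": 0.2}
    - {"fingers": 4,"x": 3.2,"y": -1.95,"z": 0,"turn": 0}
    - {"fingers": 4,"x": 3.2,"y": -1.95,"z": 0,"turn": 0}
    - {"fingers": 4,"x": 3.2,"y": -1.95,"z": 0,"turn": 0}
    - {"fingers": 4,"x": 3.2,"y": -1.95,"z": 0,"turn": 0}
    - {"fingers": 4,"x": 3.2,"y": -1.95,"z": 0,"turn": 0}
    - {"fingers": 4,"x": 3.2,"y": -1.95,"z": 0,"turn": 0}
    - {"fingers": 4,"x": 3.2,"y": -1.95,"z": 0,"turn": 0}
    - {"fingers": 4,"x": 3.2,"y": -1.95,"z": 0,"turn": 0}
    - {"fingers": 4,"x": 3.2,"y": -1.95,"z": 0,"turn": 0}

```text
clock: 1.93
position: [330.8, 239.8, 281.1]
ee_rot: [-0.638, 0.77, 0.0, -0.0]
contact_force: [1.2, -0.1, -0.5]
gripper_width: 39.8
```

Emit:
servo_tool:
  rows:
    - {"fingers": 4,"x": 3.2,"y": -1.95,"z": 0.6,"turn": 0}
    - {"fingers": 4,"x": 3.2,"y": -1.95,"z": 0.6,"turn": 0}
    - {"fingers": 4,"x": 3.2,"y": -1.95,"z": 0.6,"turn": 0}
    - {"fingers": 4,"x": 3.2,"y": -1.95,"z": 0.6,"turn": 0}
    - {"fingers": 4,"x": 3.2,"y": -1.95,"z": 0.6,"turn": 0}
    - {"fingers": 4,"x": 3.2,"y": -1.95,"z": 0.6,"turn": 0}
    - {"fingers": 4,"x": 3.2,"y": -1.95,"z": 0.6,"turn": 0}
    - {"fingers": 4,"x": 3.2,"y": -1.95,"z": 0.6,"turn": 0}
    - {"fingers": 4,"x": 3.2,"y": -1.95,"z": 0.6,"turn": 0}
    - {"fingers": 4,"x": 3.2,"y": -1.95,"z": 0.6,"turn": 0}

```text
clock: 2.77
position: [462.7, -110.9, 220.8]
ee_rot: [-0.638, 0.77, 0.0, -0.0]
contact_force: [0.9, 1.4, 0.1]
gripper_width: 39.7
```

```bash
python3 -c "
from h import *
need([511.3,-253.4,140])"
```

```text
pos [ 462.7 -110.9  220.8] yaw x_t -100.77 F [0.9 1.4 0.1] w 39.7 t 2.7667
need tool cm [13.09 -7.44  8.08] max rows 4.1
```

Emit:
servo_tool:
  rows:
    - {"fingers": 4,"x": 2.6,"y": -1.49,"z": 1.6,"turn": 0.3}
    - {"fingers": 4,"x": 2.6,"y": -1.49,"z": 1.6,"turn": 0}
    - {"fingers": 4,"x": 2.6,"y": -1.49,"z": 1.6,"turn": 0}
    - {"fingers": 4,"x": 2.6,"y": -1.49,"z": 1.6,"turn": 0}
    - {"fingers": 4,"x": 2.6,"y": -1.49,"z": 1.6,"turn": 0}
    - {"fingers": 4,"x": 0,"y": 0,"z": 0,"turn": 0}
    - {"fingers": 4,"x": 0,"y": 0,"z": 0,"turn": 0}

```text
clock: 3.35
position: [510.1, -251.8, 139.1]
ee_rot: [-0.635, 0.773, 0.002, -0.001]
contact_force: [0.3, -0.3, -0.7]
gripper_width: 40.1
```

Run:
```python
from h import *
need([511.3,-253.4,38])
im,d=grab("scene","1");crop(im,160,180,360,330,"s1")
im,d=grab("top","1");crop(im,320,180,480,300,"t1")
```

```text
pos [ 510.1 -251.8  139.1] yaw x_t -101.21 F [ 0.3 -0.3 -0.7] w 40.1 t 3.35
need tool cm [ 0.13 -0.19 10.11] max rows 2.4
```

View pics/s1.png

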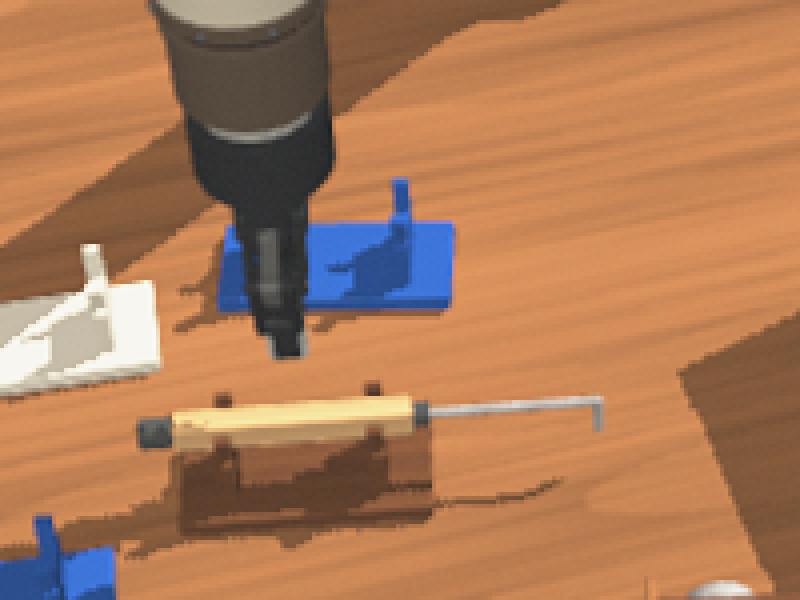

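View pics/t1.png

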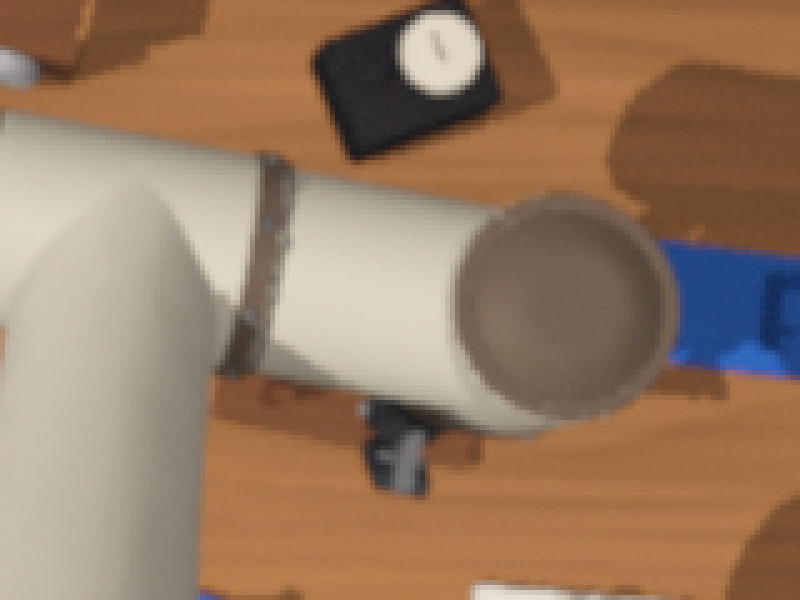

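Emit:
servo_tool:
  rows:
    - {"fingers": 4,"x": 0.1,"y": -0.15,"z": 2.5,"turn": 0}
    - {"fingers": 4,"x": 0,"y": 0,"z": 2.5,"turn": 0}
    - {"fingers": 4,"x": 0,"y": 0,"z": 2,"turn": 0}
    - {"fingers": 4,"x": 0,"y": 0,"z": 1.5,"turn": 0}
    - {"fingers": 4,"x": 0,"y": 0,"z": 1.0,"turn": 0}
    - {"fingers": 4,"x": 0,"y": 0,"z": 0.7,"turn": 0}
    - {"fingers": 4,"x": 0,"y": 0,"z": 0,"turn": 0}

```text
clock: 4.03
position: [512.0, -251.3, 38.9]
ee_rot: [-0.636, 0.772, 0.0, -0.0]
contact_force: [0.1, -0.2, -0.4]
gripper_width: 39.8
```

Emit:
servo_tool:
  rows:
    - {"fingers": 1.2,"x": 0,"y": 0,"z": 0,"turn": 0}
    - {"fingers": 1.2,"x": 0,"y": 0,"z": 0,"turn": 0}
    - {"fingers": 1.2,"x": 0,"y": 0,"z": 0,"turn": 0}
    - {"fingers": 1.2,"x": 0,"y": 0,"z": 0,"turn": 0}
    - {"fingers": 1.2,"x": 0,"y": 0,"z": 0,"turn": 0}

```text
clock: 4.45
position: [513.2, -252.2, 40.7]
ee_rot: [-0.636, 0.772, -0.001, 0.001]
contact_force: [0.1, 1.8, 6.4]
gripper_width: 14.5
```

Emit:
servo_tool:
  rows:
    - {"fingers": 1.2,"x": 0,"y": 0,"z": -0.5,"turn": 0}
    - {"fingers": 1.2,"x": 0,"y": 0,"z": -1,"turn": 0}
    - {"fingers": 1.2,"x": 0,"y": 0,"z": -1.5,"turn": 0}
    - {"fingers": 1.2,"x": 0,"y": 0,"z": -2,"turn": 0}
    - {"fingers": 1.2,"x": 0,"y": 0,"z": -2,"turn": 0}
    - {"fingers": 1.2,"x": 0,"y": 0,"z": -2,"turn": 0}
    - {"fingers": 1.2,"x": 0,"y": 0,"z": 0,"turn": 0}

```text
clock: 5.03
position: [514.8, -253.1, 134.1]
ee_rot: [-0.636, 0.772, -0.004, 0.002]
contact_force: [0.9, -0.7, 0.2]
gripper_width: 15.4
```

Run:
```python
from h import *
need([511.3,-253.4,38])
im,d=grab("scene","2");crop(im,160,180,360,330,"s2")
```

```text
pos [ 514.8 -253.1  134.1] yaw x_t -101.01 F [ 0.9 -0.7  0.2] w 15.4 t 5.0333
need tool cm [0.09 0.42 9.61] max rows 2.3
```

View pics/s2.png

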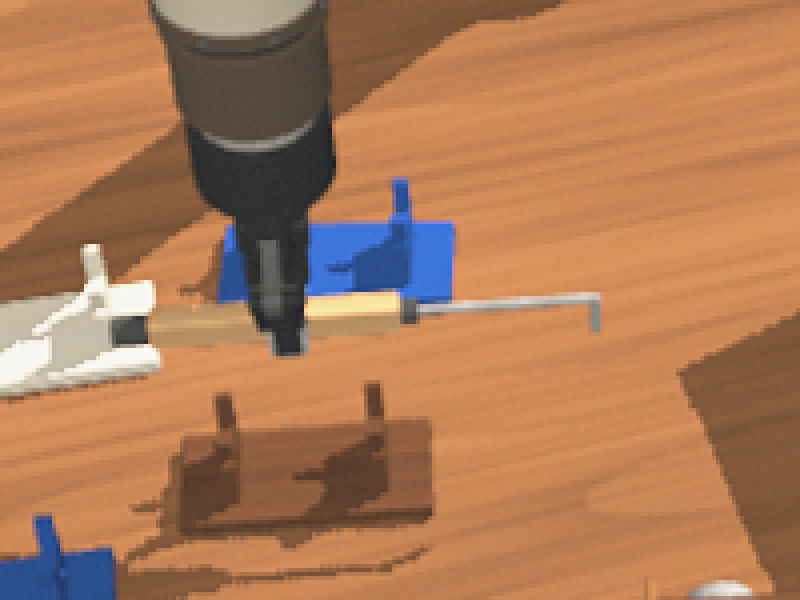

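Emit:
servo_tool:
  rows:
    - {"fingers": 1.2,"x": 0,"y": 0,"z": -3,"turn": -3.1}
    - {"fingers": 1.2,"x": 0,"y": 0,"z": -3.5,"turn": -3.1}
    - {"fingers": 1.2,"x": 0,"y": 0,"z": -3.5,"turn": -3.1}
    - {"fingers": 1.2,"x": 0,"y": 0,"z": -3.5,"turn": -3.1}
    - {"fingers": 1.2,"x": 0,"y": 0,"z": -3.5,"turn": 0}
    - {"fingers": 1.2,"x": 0,"y": 0,"z": -3,"turn": 0}
    - {"fingers": 1.2,"x": 0,"y": 0,"z": 0,"turn": 0}

```text
clock: 5.67
position: [514.3, -253.3, 335.8]
ee_rot: [0.715, -0.699, 0.005, -0.002]
contact_force: [0.8, -0.2, 0.5]
gripper_width: 14.9
```

Run:
```python
from h import *
need([562,20,340])
```

```text
pos [ 514.3 -253.3  335.8] yaw x_t -88.64 F [ 0.8 -0.2  0.5] w 14.9 t 5.6667
need tool cm [-27.21  -5.42  -0.49] max rows 6.7
```

Emit:
servo_tool:
  rows:
    - {"fingers": 1.2,"x": -2,"y": -0.4,"z": 0,"turn": 0}
    - {"fingers": 1.2,"x": -3.4,"y": -0.7,"z": 0,"turn": 0}
    - {"fingers": 1.2,"x": -3.4,"y": -0.7,"z": 0,"turn": 0}
    - {"fingers": 1.2,"x": -3.4,"y": -0.7,"z": 0,"turn": 0}
    - {"fingers": 1.2,"x": -3.4,"y": -0.7,"z": 0,"turn": 0}
    - {"fingers": 1.2,"x": -3.4,"y": -0.7,"z": -0.5,"turn": 0}
    - {"fingers": 1.2,"x": -3.4,"y": -0.7,"z": 0,"turn": 0}
    - {"fingers": 1.2,"x": -3.2,"y": -0.7,"z": 0,"turn": 0}
    - {"fingers": 1.2,"x": -1.6,"y": -0.2,"z": 0,"turn": 0}
    - {"fingers": 1.2,"x": 0,"y": 0,"z": 0,"turn": 0}

```text
clock: 6.5
position: [560.7, 24.3, 332.1]
ee_rot: [0.717, -0.697, -0.001, 0.001]
contact_force: [-0.3, -0.8, -1.1]
gripper_width: 15.1
```

Run:
```python
from h import *
need([562,20,340])
im,d=grab("scene","3");crop(im,320,60,560,240,"s3",3)
im,d=grab("top","3");crop(im,150,170,310,290,"t3",5)
```

```text
pos [560.7  24.3 332.1] yaw x_t -88.43 F [-0.3 -0.8 -1.1] w 15.1 t 6.5
need tool cm [ 0.44 -0.11 -0.79] max rows 0.2
```

View pics/s3.png

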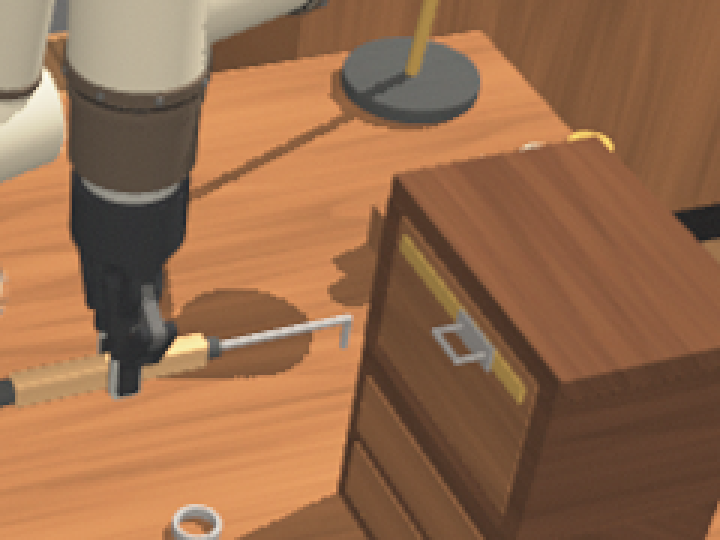

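View pics/t3.png

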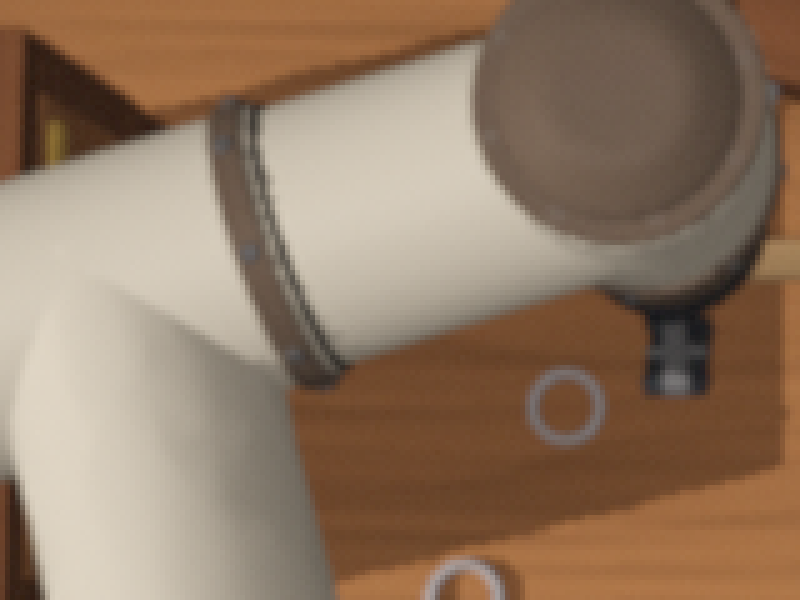

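Run:
```python
from h import *
np.set_printoptions(suppress=True,precision=1)
im,d=load("top","3");P=cloud("top",d)
q=P.reshape(-1,3);m=(q[:,2]>370)&(q[:,2]<1200);q=q[m]
for y in range(0,520,40):
    k=q[(q[:,1]>=y)&(q[:,1]<y+40)]
    if len(k): print(y,"z",k[:,2].min(),k[:,2].max(),"x",k[:,0].min(),k[:,0].max())
print(arm.read_state()["joints"])
im,d=load("scene","3");P=cloud("scene",d);hsv=cv2.cvtColor(im,cv2.COLOR_RGB2HSV)
# rod mask near
m=np.zeros(d.shape,bool);m[160:180,390:442]=True;m&=(hsv[...,1]<70)&(hsv[...,2]>90)
q=P[m];uv=np.argwhere(m)[:,::-1];print(uv.min(0),uv.max(0),len(uv))
k=(abs(q[:,2]-340)<40);print(np.c_[uv,q][k][::4])
s,p,R=tool()
ax=-R[:,0];e=p+[0,0,15.3]+ax*175;print("pred elbow",e,proj("scene",[e,e-[0,0,24]]),)
crop(im,385,150,445,190,"s3h",12)
```

```text
0 z 385.6199591959638 735.1360525232924 x 184.10177990592354 602.6054990997079
40 z 472.96811880978066 743.5467278262817 x 199.45738877854495 599.3283929151105
80 z 617.4442267239201 740.9272984974682 x 190.6562394909177 580.5664027081729
120 z 628.5595144609377 720.4316115916101 x 222.8747605277975 568.3685467618777
160 z 640.2611203642139 685.1282735394927 x 356.41921439013527 554.8455035757764
200 z 629.3496664067467 674.8392411188748 x 453.30051029474436 542.3040160515732
[ 0.3  0.2  0.  -0.  -1.4 -0.3]
[390 165] [436 177] 170
[[432.  165.  554.8 188.6 348.4]
 [436.  165.  556.7 197.  348. ]
 [431.  166.  558.7 184.4 349.8]
 [435.  166.  560.6 192.8 349.3]
 [424.  167.  557.5 169.  349.7]
 [428.  167.  560.  177.  349.8]
 [432.  167.  556.1 188.7 344. ]
 [436.  167.  559.6 196.2 345. ]
 [421.  168.  557.  162.6 348. ]
 [425.  168.  556.7 172.1 345.6]
 [429.  168.  560.  179.7 346.4]
 [413.  169.  557.5 144.  350. ]
 [417.  169.  560.6 151.6 350.7]
 [421.  169.  557.2 162.8 345.4]
 [425.  169.  559.3 171.1 345.2]
 [409.  170.  557.3 135.1 349.2]
 [413.  170.  559.9 143.1 349.4]
 [417.  170.  557.6 153.6 345.2]
 [434.  170.  561.2 191.7 339.1]
 [406.  171.  557.7 128.3 348.4]
 [410.  171.  561.6 135.6 349.8]
 [414.  171.  561.9 144.6 348. ]
 [390.  172.  555.1  93.2 351.9]
 [401.  172.  559.4 116.3 349.8]
 [405.  172.  560.5 124.9 348.7]
 [409.  172.  560.6 134.  346.7]
 [435.  172.  558.9 196.3 330.8]
 [394.  173.  556.6 101.9 348.3]
 [398.  173.  557.9 110.4 347.4]
 [402.  173.  558.2 119.4 345.5]
 [406.  173.  559.2 128.1 344.3]
 [391.  174.  561.9  92.8 351.9]
 [395.  174.  556.3 104.5 344.8]
 [399.  174.  561.  111.4 346.9]
 [435.  174.  559.4 196.8 325.6]
 [393.  175.  560.5  98.2 346.9]
 [397.  175.  561.9 106.7 346. ]]
pred elbow [556.1 196.6 347.9] [[435.7 164.9]
 [434.2 173.6]]
```

View pics/s3h.png

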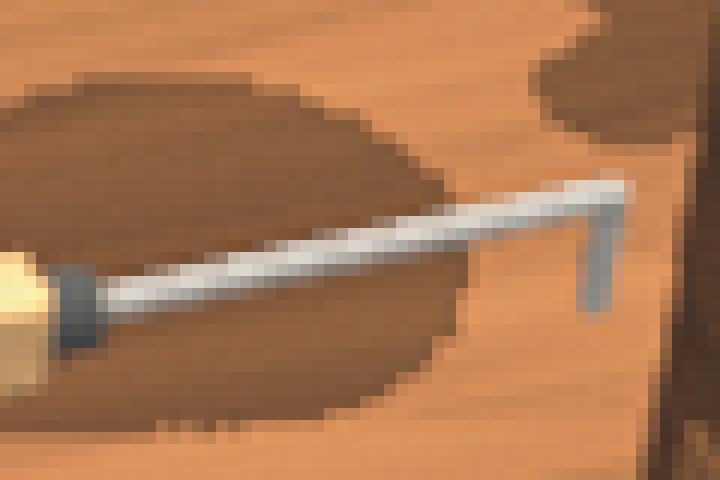

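Emit:
servo_tool:
  rows:
    - {"fingers": 1.2,"x": -1.2,"y": 0,"z": 0,"turn": 0}
    - {"fingers": 1.2,"x": -2,"y": 0,"z": 0,"turn": 0}
    - {"fingers": 1.2,"x": -2,"y": 0,"z": 0,"turn": 0}
    - {"fingers": 1.2,"x": -1.6,"y": 0,"z": 0,"turn": 0}
    - {"fingers": 1.2,"x": -1.2,"y": 0,"z": 0,"turn": 0}
    - {"fingers": 1.2,"x": -0.8,"y": 0,"z": 0,"turn": 0}
    - {"fingers": 1.2,"x": 0,"y": 0,"z": 0,"turn": 0}

```text
clock: 7.18
position: [558.8, 109.9, 334.0]
ee_rot: [0.716, -0.699, -0.0, 0.0]
contact_force: [-0.3, -0.7, -1.3]
gripper_width: 14.9
```

Run:
```python
from h import *
need([561.2,121.5,332])
im,d=grab("scene","4");crop(im,425,130,505,190,"s4",10)
im,d=grab("top","4");crop(im,150,170,310,290,"t4",5)
```

```text
pos [558.8 109.9 334. ] yaw x_t -88.61 F [-0.3 -0.7 -1.3] w 14.9 t 7.1833
need tool cm [-1.16 -0.27  0.2 ] max rows 0.3
```

View pics/s4.png

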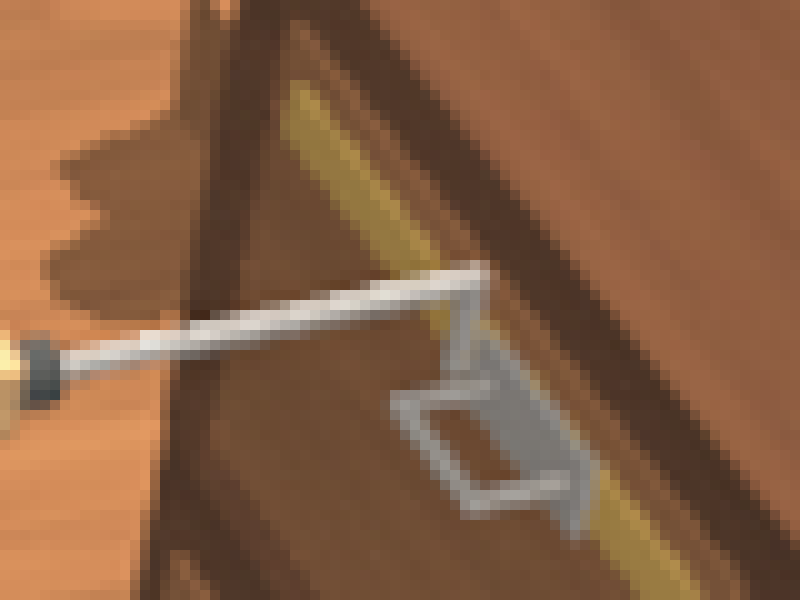

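View pics/t4.png

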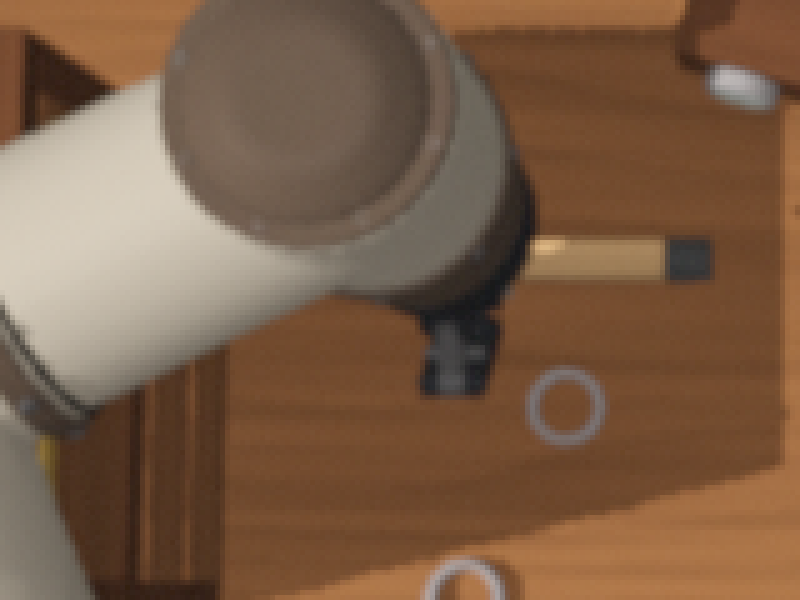

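Run:
```python
from h import *
np.set_printoptions(suppress=True,precision=1)
print(proj("scene",[[555.1,280.4,348.4],[555.1,280.4,321.4],[557.5,292,348.4],[557.5,292,321.4]]))
im,d=load("scene","4");P=cloud("scene",d)
for v in range(156,170,2): print(v,P[v,468:475].tolist()[2:5])
```

```text
[[471.4 157.5]
 [469.3 167.3]
 [476.8 157.2]
 [474.6 167. ]]
156 [[1470.4765652746212, -328.89297156270203, 1175.5388152189958], [553.0001804379816, 279.92083044646114, 350.9240270432292], [557.5874182854448, 279.33381312530156, 354.5041638045378]]
158 [[557.4481685065614, 275.5859178143142, 349.8329268201777], [558.6543859689402, 277.2466909397696, 350.37676402092893], [553.3320052213079, 283.2618738806605, 345.009263758585]]
160 [[553.3556503859651, 279.37778998179743, 340.4390530274395], [561.082496959155, 276.71450330248564, 346.92367483484395], [557.8736317655341, 281.3249689504409, 343.4459536555729]]
162 [[556.1501344872676, 278.6104455643088, 337.2714701406062], [555.1883508924954, 281.7356657598985, 335.8292081515551], [554.761016741882, 284.5115253872073, 334.87564241265284]]
164 [[554.0716421744632, 281.08705610295414, 329.6035781997425], [556.6041025881235, 281.8925487066271, 331.37589996470376], [529.8371609597741, 302.3498594488386, 306.0679610280598]]
166 [[554.769772141197, 281.7242643930702, 324.4526089697948], [553.3326240485802, 285.19157705703316, 322.5435937923678], [535.5458264667337, 299.66212076793937, 305.41566370366775]]
168 [[541.0149506012942, 292.0220989051999, 305.7475455232965], [539.0832452614221, 295.8696298185702, 303.3516406350153], [539.633707257919, 298.05950675069226, 303.2784297406728]]
```

Emit:
servo_tool:
  rows:
    - {"fingers": 1.2,"x": -0.6,"y": -0.25,"z": 0,"turn": 0}
    - {"fingers": 1.2,"x": -0.55,"y": 0,"z": 0.1,"turn": 0}
    - {"fingers": 1.2,"x": 0,"y": 0,"z": 0,"turn": 0}
    - {"fingers": 1.2,"x": 0,"y": 0,"z": 0,"turn": 0}

```text
clock: 7.62
position: [561.1, 120.7, 333.1]
ee_rot: [0.715, -0.699, -0.0, 0.0]
contact_force: [0.3, -0.2, -1.3]
gripper_width: 14.8
```

Run:
```python
from h import *
need([561.2,121.5,332])
im,d=grab("scene","5");crop(im,425,130,505,190,"s5",10)
```

```text
pos [561.1 120.7 333.1] yaw x_t -88.65 F [ 0.3 -0.2 -1.3] w 14.8 t 7.6167
need tool cm [-0.08 -0.02  0.11] max rows 0.0
```

View pics/s5.png

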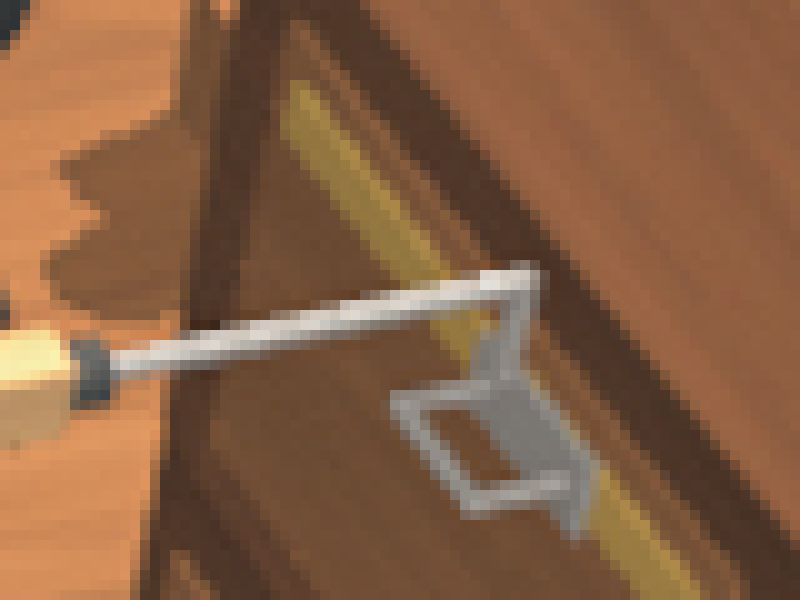

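Emit:
servo_tool:
  rows:
    - {"fingers": 1.2,"x": 0,"y": 0,"z": 0.7,"turn": 0}
    - {"fingers": 1.2,"x": 0,"y": 0,"z": 0.7,"turn": 0}
    - {"fingers": 1.2,"x": 0,"y": 0,"z": 0.7,"turn": 0}
    - {"fingers": 1.2,"x": 0,"y": 0,"z": 0.6,"turn": 0}
    - {"fingers": 1.2,"x": 0,"y": 0,"z": 0.5,"turn": 0}
    - {"fingers": 1.2,"x": 0,"y": 0,"z": 0,"turn": 0}

```text
clock: 8.17
position: [560.4, 120.5, 299.5]
ee_rot: [0.715, -0.699, -0.001, 0.001]
contact_force: [-0.1, 0.2, -1.7]
gripper_width: 14.9
```

Run:
```python
from h import *
need([561.2,121.5,300])
im,d=grab("scene","6");crop(im,425,130,505,190,"s6",10)
```

```text
pos [560.4 120.5 299.5] yaw x_t -88.66 F [-0.1  0.2 -1.7] w 14.9 t 8.1667
need tool cm [-0.1  -0.08 -0.05] max rows 0.0
```

View pics/s6.png

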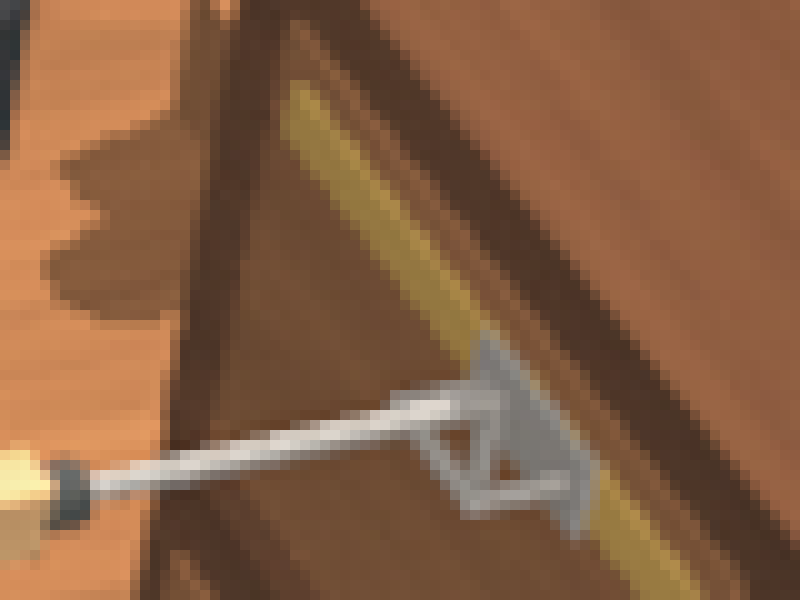

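Emit:
servo_tool:
  rows:
    - {"fingers": 1.2,"x": 0.3,"y": 0,"z": 0.1,"turn": 0}
    - {"fingers": 1.2,"x": 0.3,"y": 0,"z": 0.1,"turn": 0}
    - {"fingers": 1.2,"x": 0.2,"y": 0,"z": 0.1,"turn": 0}
    - {"fingers": 1.2,"x": 0.2,"y": 0,"z": 0.1,"turn": 0}
    - {"fingers": 1.2,"x": 0.2,"y": 0,"z": 0.05,"turn": 0}
    - {"fingers": 1.2,"x": 0.2,"y": 0,"z": 0.05,"turn": 0}
    - {"fingers": 1.2,"x": 0,"y": 0,"z": 0,"turn": 0}

```text
clock: 8.8
position: [561.5, 106.5, 296.5]
ee_rot: [0.715, -0.699, 0.0, -0.0]
contact_force: [-0.5, 1.0, -0.5]
gripper_width: 14.9
```

Run:
```python
from h import *
need([561.2,121.5,300])
im,d=grab("scene","7");crop(im,425,130,505,190,"s7",10)
```

```text
pos [561.5 106.5 296.5] yaw x_t -88.67 F [-0.5  1.  -0.5] w 14.9 t 8.8
need tool cm [-1.5  -0.01 -0.35] max rows 0.4
```

View pics/s7.png

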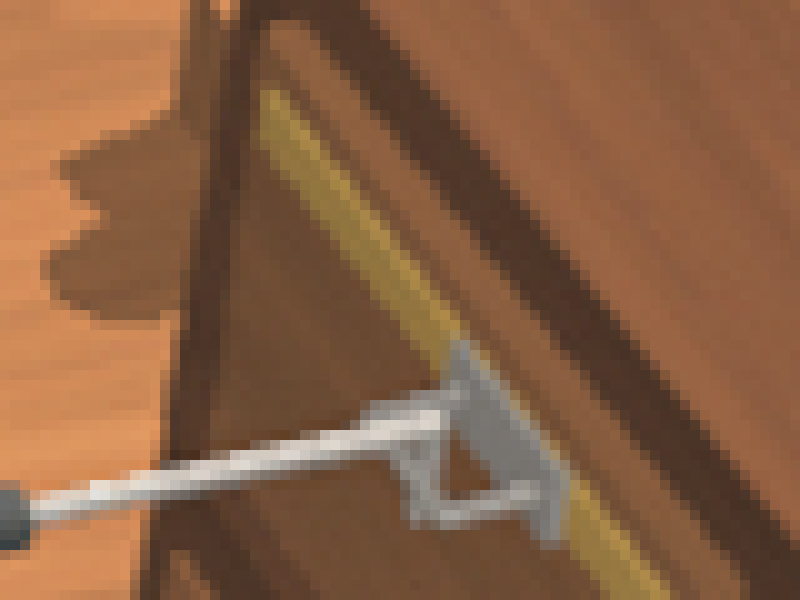

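Emit:
servo_tool:
  rows:
    - {"fingers": 1.2,"x": 0.2,"y": 0,"z": 0.1,"turn": 0}
    - {"fingers": 1.2,"x": 0.2,"y": 0,"z": 0.1,"turn": 0}
    - {"fingers": 1.2,"x": 0.2,"y": 0,"z": 0.1,"turn": 0}
    - {"fingers": 1.2,"x": 0.2,"y": 0,"z": 0.1,"turn": 0}
    - {"fingers": 1.2,"x": 0.2,"y": 0,"z": 0.1,"turn": 0}
    - {"fingers": 1.2,"x": 0.2,"y": 0,"z": 0.1,"turn": 0}
    - {"fingers": 1.2,"x": 0.2,"y": 0,"z": 0.1,"turn": 0}
    - {"fingers": 1.2,"x": 0.2,"y": 0,"z": 0.12,"turn": 0}
    - {"fingers": 1.2,"x": 0.2,"y": 0,"z": 0.14,"turn": 0}
    - {"fingers": 1.2,"x": 0.2,"y": 0,"z": 0.14,"turn": 0}

```text
clock: 9.68
position: [561.8, 86.4, 285.1]
ee_rot: [0.715, -0.699, -0.0, 0.0]
contact_force: [0.2, 1.4, -0.7]
gripper_width: 15.0
```

Emit:
servo_tool:
  rows:
    - {"fingers": 1.2,"x": 0.2,"y": 0,"z": 0.14,"turn": 0}
    - {"fingers": 1.2,"x": 0.2,"y": 0,"z": 0.14,"turn": 0}
    - {"fingers": 1.2,"x": 0.2,"y": 0,"z": 0.14,"turn": 0}
    - {"fingers": 1.2,"x": 0.2,"y": 0,"z": 0.15,"turn": 0}
    - {"fingers": 1.2,"x": 0.2,"y": 0,"z": 0.16,"turn": 0}
    - {"fingers": 1.2,"x": 0.2,"y": 0,"z": 0.17,"turn": 0}
    - {"fingers": 1.2,"x": 0.2,"y": 0,"z": 0.2,"turn": 0}
    - {"fingers": 1.2,"x": 0.2,"y": 0,"z": 0.2,"turn": 0}

```text
clock: 10.35
position: [562.2, 70.5, 272.1]
ee_rot: [0.715, -0.699, 0.0, 0.0]
contact_force: [-1.4, 1.1, -1.0]
gripper_width: 14.8
```

Run:
```python
from h import *
need([561.2,113.5,300])
im,d=grab("scene","8");crop(im,405,120,525,210,"s8",6)
```

```text
pos [562.2  70.5 272.1] yaw x_t -88.66 F [-1.4  1.1 -1. ] w 14.8 t 10.35
need tool cm [-4.3   0.   -2.79] max rows 1.2
```

View pics/s8.png

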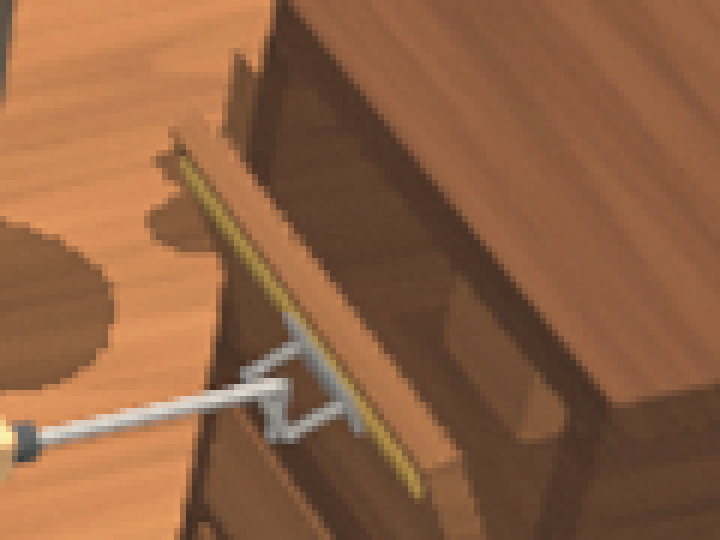

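Emit:
servo_tool:
  rows:
    - {"fingers": 1.2,"x": 0.18,"y": 0,"z": 0.18,"turn": 0}
    - {"fingers": 1.2,"x": 0.18,"y": 0,"z": 0.18,"turn": 0}
    - {"fingers": 1.2,"x": 0.18,"y": 0,"z": 0.2,"turn": 0}
    - {"fingers": 1.2,"x": 0.18,"y": 0,"z": 0.2,"turn": 0}
    - {"fingers": 1.2,"x": 0.17,"y": 0,"z": 0.2,"turn": 0}
    - {"fingers": 1.2,"x": 0.16,"y": 0,"z": 0.2,"turn": 0}
    - {"fingers": 1.2,"x": 0.15,"y": 0,"z": 0.2,"turn": 0}
    - {"fingers": 1.2,"x": 0.14,"y": 0,"z": 0.2,"turn": 0}
    - {"fingers": 1.2,"x": 0.14,"y": 0,"z": 0.2,"turn": 0}
    - {"fingers": 1.2,"x": 0.13,"y": 0,"z": 0.2,"turn": 0}

```text
clock: 11.23
position: [562.7, 54.4, 252.6]
ee_rot: [0.715, -0.699, 0.0, -0.0]
contact_force: [0.1, 0.9, -1.2]
gripper_width: 15.0
```

Emit:
servo_tool:
  rows:
    - {"fingers": 1.2,"x": 0.13,"y": 0,"z": 0.2,"turn": 0}
    - {"fingers": 1.2,"x": 0.13,"y": 0,"z": 0.2,"turn": 0}
    - {"fingers": 1.2,"x": 0.12,"y": 0,"z": 0.2,"turn": 0}
    - {"fingers": 1.2,"x": 0.12,"y": 0,"z": 0.2,"turn": 0}
    - {"fingers": 1.2,"x": 0.11,"y": 0,"z": 0.2,"turn": 0}
    - {"fingers": 1.2,"x": 0.11,"y": 0,"z": 0.2,"turn": 0}

```text
clock: 11.73
position: [562.8, 47.1, 240.7]
ee_rot: [0.715, -0.699, 0.0, 0.0]
contact_force: [-0.1, -0.6, 0.4]
gripper_width: 14.8
```

Run:
```python
from h import *
need([561.2,113.5,300])
im,d=grab("scene","9");crop(im,405,120,525,210,"s9",6)
```

```text
pos [562.8  47.1 240.7] yaw x_t -88.66 F [-0.1 -0.6  0.4] w 14.8 t 11.7333
need tool cm [-6.64  0.01 -5.94] max rows 2.1
```

View pics/s9.png

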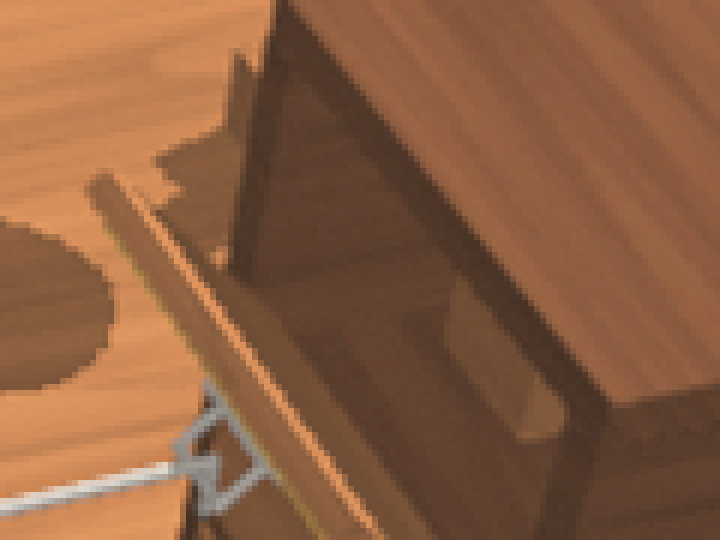

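Emit:
servo_tool:
  rows:
    - {"fingers": 1.2,"x": 0.1,"y": 0,"z": 0.2,"turn": 0}
    - {"fingers": 1.2,"x": 0.1,"y": 0,"z": 0.2,"turn": 0}
    - {"fingers": 1.2,"x": 0.1,"y": 0,"z": 0.2,"turn": 0}
    - {"fingers": 1.2,"x": 0.09,"y": 0,"z": 0.2,"turn": 0}
    - {"fingers": 1.2,"x": 0.08,"y": 0,"z": 0.2,"turn": 0}
    - {"fingers": 1.2,"x": 0.08,"y": 0,"z": 0.2,"turn": 0}
    - {"fingers": 1.2,"x": 0.08,"y": 0,"z": 0.2,"turn": 0}
    - {"fingers": 1.2,"x": 0.07,"y": 0,"z": 0.2,"turn": 0}
    - {"fingers": 1.2,"x": 0.07,"y": 0,"z": 0.2,"turn": 0}
    - {"fingers": 1.2,"x": 0.06,"y": 0,"z": 0.2,"turn": 0}

```text
clock: 12.62
position: [563.0, 39.1, 220.4]
ee_rot: [0.715, -0.699, -0.0, 0.0]
contact_force: [-0.4, -0.4, -0.7]
gripper_width: 15.0
```

Emit:
servo_tool:
  rows:
    - {"fingers": 1.2,"x": 0.06,"y": 0,"z": 0.2,"turn": 0}
    - {"fingers": 1.2,"x": 0.06,"y": 0,"z": 0.2,"turn": 0}
    - {"fingers": 1.2,"x": 0.05,"y": 0,"z": 0.2,"turn": 0}
    - {"fingers": 1.2,"x": 0.05,"y": 0,"z": 0.2,"turn": 0}
    - {"fingers": 1.2,"x": 0.04,"y": 0,"z": 0.2,"turn": 0}
    - {"fingers": 1.2,"x": 0.03,"y": 0,"z": 0.2,"turn": 0}

```text
clock: 13.12
position: [563.1, 36.2, 208.5]
ee_rot: [0.715, -0.699, -0.0, 0.0]
contact_force: [0.0, 0.6, -0.4]
gripper_width: 14.5
```

Run:
```python
from h import *
need([561.2,113.5,300])
im,d=grab("scene","10");crop(im,365,120,525,240,"s10",5)
```

```text
pos [563.1  36.2 208.5] yaw x_t -88.65 F [ 0.   0.6 -0.4] w 14.5 t 13.1167
need tool cm [-7.73  0.   -9.15] max rows 2.9
```

View pics/s10.png

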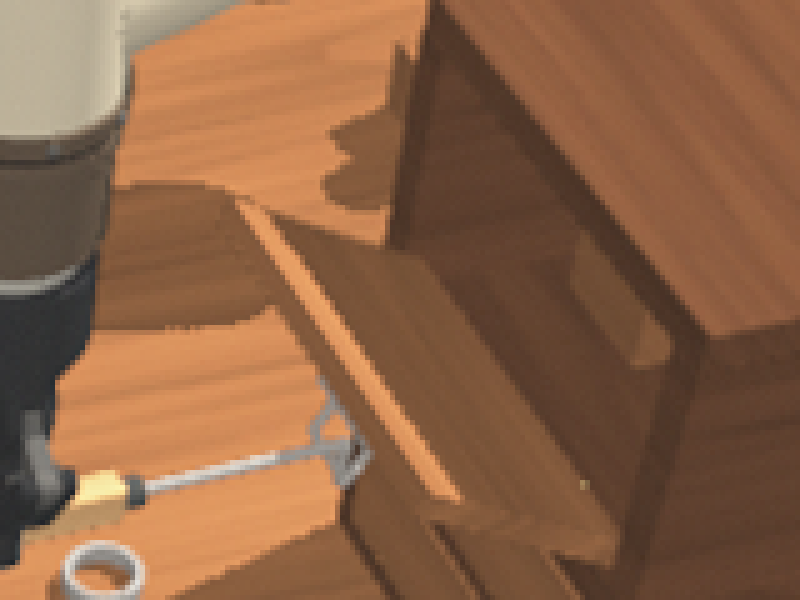

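Emit:
servo_tool:
  rows:
    - {"fingers": 1.2,"x": 0.03,"y": 0,"z": 0.15,"turn": 0}
    - {"fingers": 1.2,"x": 0.03,"y": 0,"z": 0.15,"turn": 0}
    - {"fingers": 1.2,"x": 0.02,"y": 0,"z": 0.15,"turn": 0}
    - {"fingers": 1.2,"x": 0.02,"y": 0,"z": 0.15,"turn": 0}
    - {"fingers": 1.2,"x": 0.02,"y": 0,"z": 0.15,"turn": 0}
    - {"fingers": 1.2,"x": 0.02,"y": 0,"z": 0.15,"turn": 0}
    - {"fingers": 1.2,"x": 0.01,"y": 0,"z": 0.1,"turn": 0}
    - {"fingers": 1.2,"x": 0,"y": 0,"z": 0.1,"turn": 0}

```text
clock: 13.83
position: [563.1, 34.7, 197.6]
ee_rot: [0.715, -0.699, 0.0, 0.0]
contact_force: [-0.5, -0.3, -0.6]
gripper_width: 15.0
```

Emit:
servo_tool:
  rows:
    - {"fingers": 1.2,"x": 0,"y": 0,"z": 0.1,"turn": 0}
    - {"fingers": 1.2,"x": 0,"y": 0,"z": 0.1,"turn": 0}
    - {"fingers": 1.2,"x": 0,"y": 0,"z": 0.1,"turn": 0}

```text
clock: 14.08
position: [563.2, 34.8, 194.7]
ee_rot: [0.715, -0.699, 0.0, -0.0]
contact_force: [-0.0, -0.4, 1.2]
gripper_width: 15.0
```

Emit:
servo_tool:
  rows:
    - {"fingers": 1.2,"x": 0,"y": 0,"z": 0.1,"turn": 0}
    - {"fingers": 1.2,"x": 0,"y": 0,"z": 0.1,"turn": 0}
    - {"fingers": 1.2,"x": 0,"y": 0,"z": 0.1,"turn": 0}

```text
clock: 14.33
position: [563.5, 34.9, 192.3]
ee_rot: [0.715, -0.699, 0.0, -0.001]
contact_force: [-0.4, 0.3, 1.9]
gripper_width: 15.1
```

Run:
```python
from h import *
need([561.2,113.5,300]);print(arm.read_state()["wrist_torque"])
im,d=grab("scene","11");crop(im,365,120,525,240,"s11",5)
```

```text
pos [563.5  34.9 192.3] yaw x_t -88.64 F [-0.4  0.3  1.9] w 15.1 t 14.3333
need tool cm [ -7.87   0.03 -10.76] max rows 3.2
[0.56157392 0.15520041 0.0800672 ]
```

View pics/s11.png

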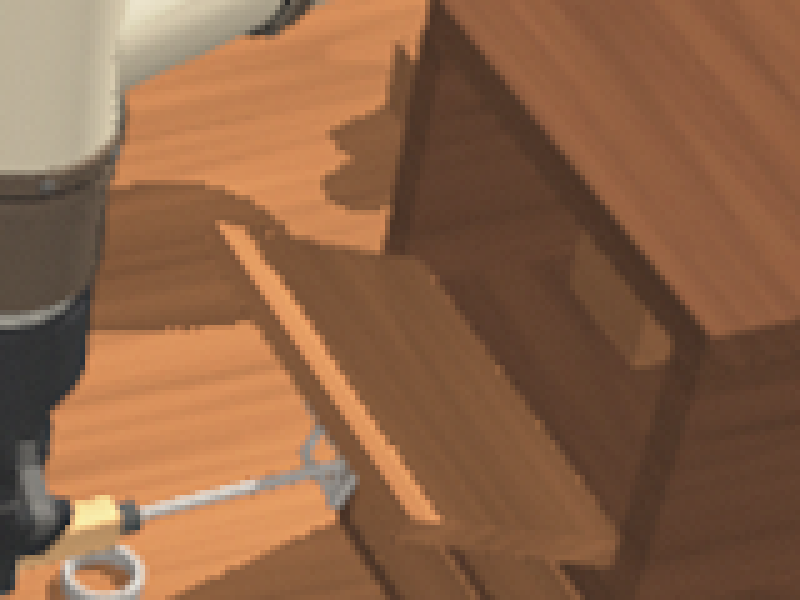

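```bash
cat >> h.py <<'E'
def flap(t):
    im,d=load("scene",t);P=cloud("scene",d)
    poly=np.array([[365+v[0]/5,120+v[1]/5] for v in [(300,265),(400,275),(580,530),(470,515)]],np.int32)
    m=np.zeros(d.shape,np.uint8);cv2.fillPoly(m,[poly],1);q=P[(m>0)&(d>0)]
    for k in range(6):
        c=np.median(q,0) if k==0 else q.mean(0);U,S,V=np.linalg.svd(q-c,full_matrices=False);n=V[2];r=abs((q-c)@n);q=q[r<max(2.5,8-2*k)]
    n=n*np.sign(n[2]);print("flap n",np.round(n,3),"theta",round(np.arccos(abs(n[1])/np.hypot(n[1],n[2])),3),len(q),"c",np.round(c,1))
E
python3 - <<'E'
from h import *
flap("10");flap("11")
E
```

```text
flap n [-0.011  0.515  0.857] theta 1.03 995 c [550.6 256.  233.3]
flap n [-0.011  0.412  0.911] theta 1.146 983 c [541.8 263.2 221.2]
```

Emit:
servo_tool:
  rows:
    - {"fingers": 1.2,"x": 0,"y": 0,"z": 0.2,"turn": 0}
    - {"fingers": 1.2,"x": 0,"y": 0,"z": 0.2,"turn": 0}
    - {"fingers": 1.2,"x": 0,"y": 0,"z": 0.2,"turn": 0}
    - {"fingers": 1.2,"x": 0,"y": 0,"z": 0.2,"turn": 0}

```text
clock: 14.72
position: [563.2, 34.8, 183.5]
ee_rot: [0.715, -0.699, 0.0, -0.0]
contact_force: [0.0, 0.8, 2.7]
gripper_width: 15.2
```

Force stays low (about 4 N net): the pole is pivoting between the pads. I continue down with small steps.

Emit:
servo_tool:
  rows:
    - {"fingers": 1.2,"x": -0.02,"y": 0,"z": 0.25,"turn": 0}
    - {"fingers": 1.2,"x": -0.02,"y": 0,"z": 0.25,"turn": 0}
    - {"fingers": 1.2,"x": -0.02,"y": 0,"z": 0.25,"turn": 0}
    - {"fingers": 1.2,"x": -0.03,"y": 0,"z": 0.25,"turn": 0}
    - {"fingers": 1.2,"x": -0.03,"y": 0,"z": 0.25,"turn": 0}
    - {"fingers": 1.2,"x": -0.04,"y": 0,"z": 0.25,"turn": 0}

```text
clock: 15.22
position: [563.0, 36.2, 168.4]
ee_rot: [0.715, -0.699, -0.0, 0.0]
contact_force: [-0.0, -0.4, 2.6]
gripper_width: 15.0
```

Run:
```python
from h import *
need([561.2,113.5,300]);print(arm.read_state()["wrist_torque"])
im,d=grab("scene","12");crop(im,340,120,500,240,"s12",5);flap("12")
```

```text
pos [563.   36.2 168.4] yaw x_t -88.66 F [-0.  -0.4  2.6] w 15.0 t 15.2167
need tool cm [ -7.73   0.   -13.16] max rows 3.7
[0.47025604 0.06529474 0.00722403]
flap n [-0.009  0.412  0.911] theta 1.146 992 c [542.1 263.1 221.2]
```

View pics/s12.png

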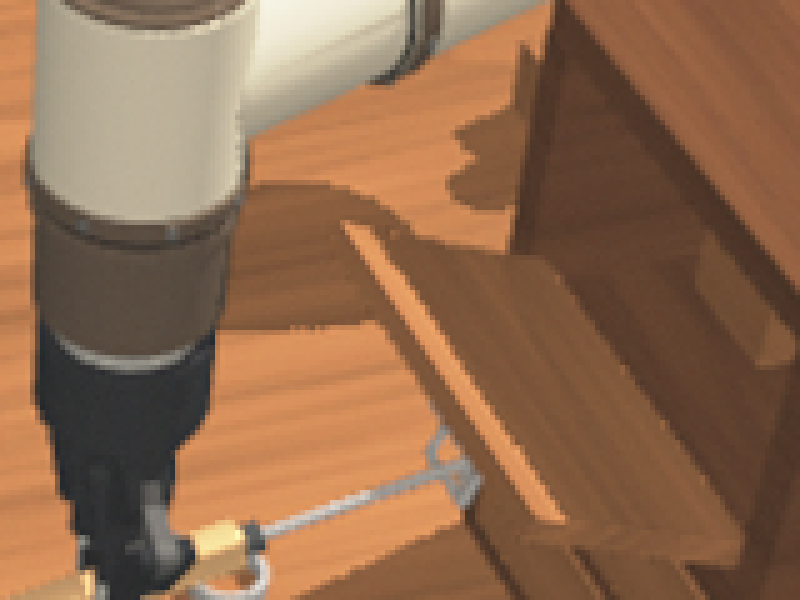

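Emit:
servo_tool:
  rows:
    - {"fingers": 1.2,"x": -0.06,"y": 0,"z": 0.3,"turn": 0}
    - {"fingers": 1.2,"x": -0.06,"y": 0,"z": 0.3,"turn": 0}
    - {"fingers": 1.2,"x": -0.07,"y": 0,"z": 0.3,"turn": 0}
    - {"fingers": 1.2,"x": -0.07,"y": 0,"z": 0.3,"turn": 0}
    - {"fingers": 1.2,"x": -0.08,"y": 0,"z": 0.3,"turn": 0}
    - {"fingers": 1.2,"x": -0.08,"y": 0,"z": 0.3,"turn": 0}
    - {"fingers": 1.2,"x": -0.09,"y": 0,"z": 0.3,"turn": 0}
    - {"fingers": 1.2,"x": -0.1,"y": 0,"z": 0.3,"turn": 0}
    - {"fingers": 1.2,"x": -0.1,"y": 0,"z": 0.3,"turn": 0}

```text
clock: 16.02
position: [562.8, 43.4, 141.4]
ee_rot: [0.715, -0.699, -0.0, 0.0]
contact_force: [0.6, -1.7, 1.8]
gripper_width: 15.2
```

Emit:
servo_tool:
  rows:
    - {"fingers": 1.2,"x": -0.11,"y": 0,"z": 0.3,"turn": 0}
    - {"fingers": 1.2,"x": -0.11,"y": 0,"z": 0.3,"turn": 0}
    - {"fingers": 1.2,"x": -0.12,"y": 0,"z": 0.3,"turn": 0}
    - {"fingers": 1.2,"x": -0.13,"y": 0,"z": 0.3,"turn": 0}
    - {"fingers": 1.2,"x": -0.13,"y": 0,"z": 0.3,"turn": 0}
    - {"fingers": 1.2,"x": -0.14,"y": 0,"z": 0.3,"turn": 0}
    - {"fingers": 1.2,"x": -0.15,"y": 0,"z": 0.3,"turn": 0}
    - {"fingers": 1.2,"x": -0.16,"y": 0,"z": 0.3,"turn": 0}
    - {"fingers": 1.2,"x": 0,"y": 0,"z": 0,"turn": 0}

```text
clock: 16.77
position: [562.4, 54.2, 117.0]
ee_rot: [0.715, -0.699, -0.0, 0.0]
contact_force: [0.0, -2.3, 0.8]
gripper_width: 14.6
```

Run:
```python
from h import *
need([561.2,113.5,300]);print(arm.read_state()["wrist_torque"])
im,d=grab("scene","13");crop(im,360,170,480,260,"s13",6);flap("13")
```

```text
pos [562.4  54.2 117. ] yaw x_t -88.66 F [ 0.  -2.3  0.8] w 14.6 t 16.7667
need tool cm [ -5.93  -0.   -18.3 ] max rows 4.6
[-0.09100014 -0.01907623  0.03144532]
flap n [-0.01   0.414  0.91 ] theta 1.144 971 c [541.8 263.1 221.2]
```

View pics/s13.png

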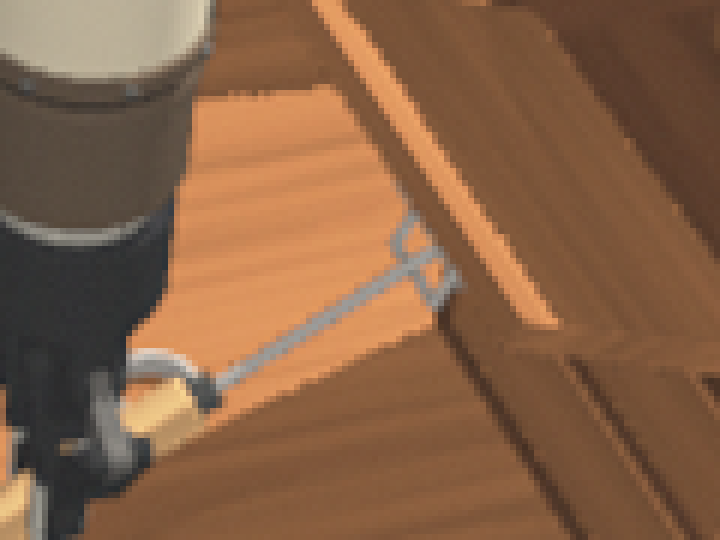

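```bash
cat >> h.py <<'E'
def rodfit(t,x0,y0,x1,y1,zmin=80,zmax=400):
    im,d=load("scene",t);P=cloud("scene",d);hsv=cv2.cvtColor(im,cv2.COLOR_RGB2HSV)
    m=np.zeros(d.shape,bool);m[y0:y1,x0:x1]=True;m&=(hsv[...,1]<80)&(hsv[...,2]>100)&(d>0);q=P[m];q=q[(q[:,2]>zmin)&(q[:,2]<zmax)]
    for k in range(6):
        c=np.median(q,0) if k==0 else q.mean(0);V=np.linalg.svd(q-c,full_matrices=False)[2];e=V[0]*np.sign(V[0][1]);r=np.linalg.norm((q-c)-np.outer((q-c)@e,e),axis=1);q=q[r<max(5,15-3*k)]
    print("rod dir",np.round(e,3),"pitch",round(np.arcsin(e[2]),3),"yaw",round(np.degrees(np.arctan2(e[1],e[0])),2),"c",np.round(c,1),len(q),"ends",np.round(c+e*((q-c)@e).min(),1),np.round(c+e*((q-c)@e).max(),1))
    return c,e
E
python3 - <<'E'
from h import *
rodfit("13",395,208,435,238)
rodfit("3",390,160,437,178,300,400)
E
```

```text
rod dir [-0.016  0.874  0.486] pitch 0.508 yaw 91.05 c [561.3 162.6 192.2] 80 ends [562.1 119.4 168.1] [560.5 204.9 215.7]
rod dir [-0.014  1.    -0.   ] pitch -0.0 yaw 90.83 c [558.6 146.8 347.6] 113 ends [559.3  95.7 347.6] [557.8 197.1 347.6]
```

Emit:
servo_tool:
  rows:
    - {"fingers": 1.2,"x": -0.16,"y": 0,"z": 0.3,"turn": 0}
    - {"fingers": 1.2,"x": -0.17,"y": 0,"z": 0.3,"turn": 0}
    - {"fingers": 1.2,"x": -0.18,"y": 0,"z": 0.3,"turn": 0}
    - {"fingers": 1.2,"x": -0.19,"y": 0,"z": 0.3,"turn": 0}
    - {"fingers": 1.2,"x": -0.2,"y": 0,"z": 0.3,"turn": 0}
    - {"fingers": 1.2,"x": -0.21,"y": 0,"z": 0.3,"turn": 0}
    - {"fingers": 1.2,"x": -0.22,"y": 0,"z": 0.3,"turn": 0}
    - {"fingers": 1.2,"x": -0.22,"y": 0,"z": 0.3,"turn": 0}
    - {"fingers": 1.2,"x": 0,"y": 0,"z": 0,"turn": 0}

```text
clock: 17.57
position: [562.0, 69.7, 93.0]
ee_rot: [0.715, -0.699, -0.0, 0.0]
contact_force: [0.3, -3.8, 1.1]
gripper_width: 14.4
```

Run:
```python
from h import *
need([561.2,113.5,300]);print(arm.read_state()["wrist_torque"])
im,d=grab("scene","14");crop(im,370,180,450,240,"s14",10);flap("14");rodfit("14",395,208,435,245)
```

```text
pos [562.   69.7  93. ] yaw x_t -88.65 F [ 0.3 -3.8  1.1] w 14.4 t 17.5667
need tool cm [ -4.38  -0.   -20.7 ] max rows 5.1
[-0.39109376 -0.04863109 -0.01081698]
flap n [-0.01   0.415  0.91 ] theta 1.143 994 c [542.5 263.3 221.3]
rod dir [-0.026  0.784  0.62 ] pitch 0.668 yaw 91.93 c [561.2 167.8 188.2] 82 ends [562.5 128.5 157.2] [560.  204.  216.8]
```

View pics/s14.png

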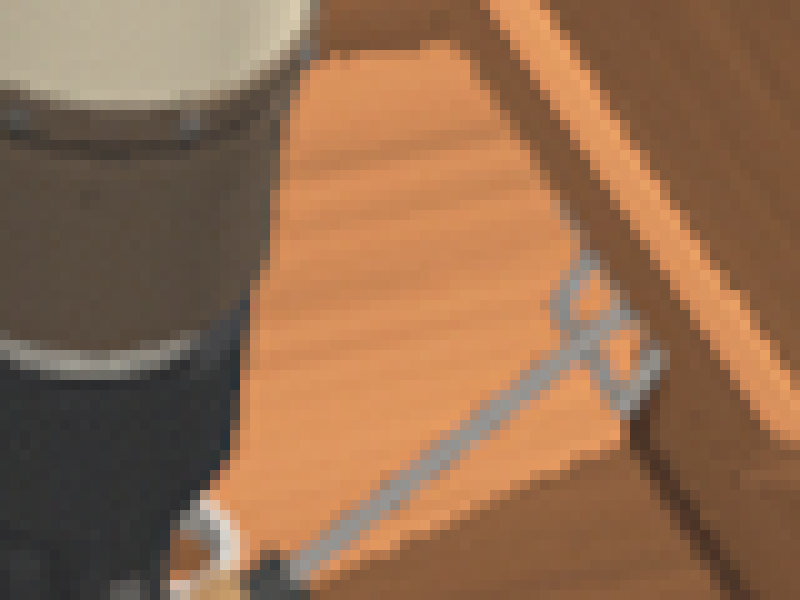

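Emit:
servo_tool:
  rows:
    - {"fingers": 1.2,"x": 0.12,"y": 0,"z": -0.16,"turn": 0}
    - {"fingers": 1.2,"x": 0.18,"y": 0,"z": -0.23,"turn": 0}
    - {"fingers": 1.2,"x": 0.18,"y": 0,"z": -0.23,"turn": 0}
    - {"fingers": 1.2,"x": 0.18,"y": 0,"z": -0.23,"turn": 0}
    - {"fingers": 1.2,"x": 0.18,"y": 0,"z": -0.23,"turn": 0}
    - {"fingers": 1.2,"x": 0,"y": 0,"z": 0,"turn": 0}

```text
clock: 18.12
position: [561.9, 60.4, 104.4]
ee_rot: [0.715, -0.699, -0.0, 0.001]
contact_force: [0.1, -2.8, -3.3]
gripper_width: 14.6
```

Run:
```python
from h import *
need([561.2,113.5,300]);print(arm.read_state()["wrist_torque"])
im,d=grab("scene","15");crop(im,370,180,450,240,"s15",10);flap("15");rodfit("15",395,203,435,245)
```

```text
pos [561.9  60.4 104.4] yaw x_t -88.66 F [ 0.1 -2.8 -3.3] w 14.6 t 18.1167
need tool cm [ -5.3   -0.03 -19.57] max rows 4.9
[-0.71236791  0.02193438  0.03357081]
flap n [-0.011  0.428  0.904] theta 1.129 994 c [543.1 262.6 222.4]
rod dir [-0.017  0.78   0.625] pitch 0.675 yaw 91.25 c [561.2 161.6 200.2] 84 ends [562.1 119.6 166.6] [560.4 199.1 230.3]
```

View pics/s15.png

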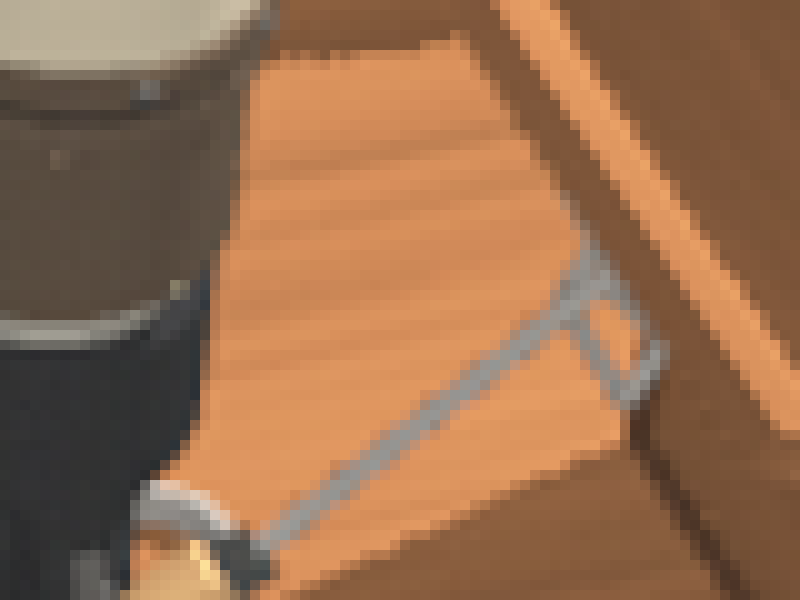

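Emit:
servo_tool:
  rows:
    - {"fingers": 1.2,"x": 0.17,"y": 0,"z": 0.14,"turn": 0}
    - {"fingers": 1.2,"x": 0.18,"y": 0,"z": 0.14,"turn": 0}
    - {"fingers": 1.2,"x": -0.15,"y": 0,"z": 0.2,"turn": 0}
    - {"fingers": 1.2,"x": -0.15,"y": 0,"z": 0.2,"turn": 0}
    - {"fingers": 1.2,"x": -0.15,"y": 0,"z": 0.2,"turn": 0}
    - {"fingers": 1.2,"x": -0.15,"y": 0,"z": 0.2,"turn": 0}
    - {"fingers": 1.2,"x": -0.15,"y": 0,"z": 0.2,"turn": 0}

```text
clock: 18.75
position: [562.4, 65.2, 91.5]
ee_rot: [0.715, -0.699, 0.0, 0.0]
contact_force: [0.9, -2.4, 0.9]
gripper_width: 15.0
```

Emit:
servo_tool:
  rows:
    - {"fingers": 1.2,"x": -0.08,"y": 0,"z": 0.1,"turn": 0}
    - {"fingers": 1.2,"x": -0.08,"y": 0,"z": 0.1,"turn": 0}
    - {"fingers": 1.2,"x": 0,"y": 0,"z": 0,"turn": 0}

```text
clock: 19.0
position: [562.5, 66.6, 89.9]
ee_rot: [0.715, -0.699, 0.0, -0.0]
contact_force: [0.3, -2.5, 0.7]
gripper_width: 14.8
```

Run:
```python
from h import *
need([561.2,69.7,93]);print(arm.read_state()["wrist_torque"])
im,d=grab("scene","16");crop(im,370,180,450,240,"s16",10);flap("16");rodfit("16",395,203,435,245)
```

```text
pos [562.5  66.6  89.9] yaw x_t -88.65 F [ 0.3 -2.5  0.7] w 14.8 t 19.0
need tool cm [-0.31  0.13 -0.31] max rows 0.1
[-0.1609738   0.06488706  0.04296883]
flap n [-0.01   0.412  0.911] theta 1.146 986 c [541.6 263.1 221.3]
rod dir [-0.016  0.773  0.634] pitch 0.686 yaw 91.17 c [561.5 166.5 187.2] 79 ends [562.3 124.8 153.1] [560.7 203.5 217.5]
```

View pics/s16.png

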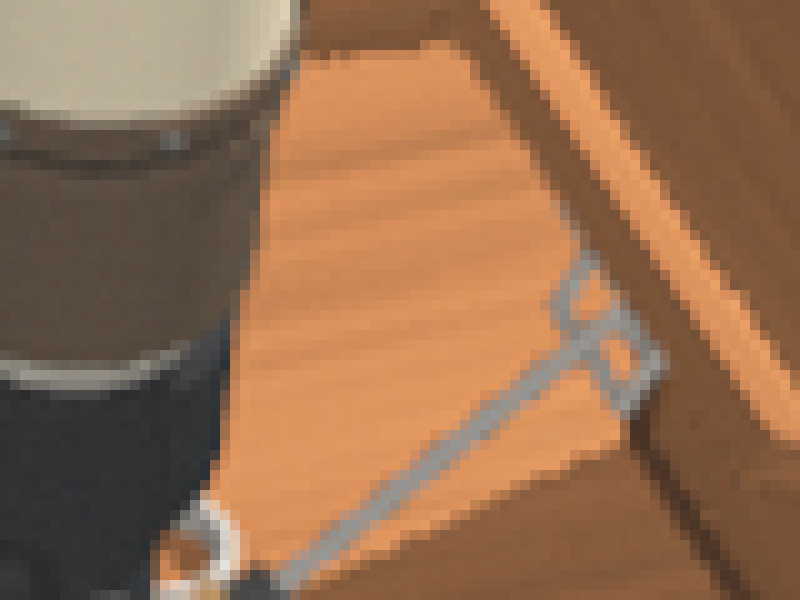

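Emit:
servo_tool:
  rows:
    - {"fingers": 1.2,"x": 0.12,"y": 0,"z": 0.09,"turn": 0}
    - {"fingers": 1.2,"x": 0.13,"y": 0,"z": -0.15,"turn": 0}
    - {"fingers": 1.2,"x": 0.19,"y": 0,"z": -0.23,"turn": 0}
    - {"fingers": 1.2,"x": 0.19,"y": 0,"z": -0.23,"turn": 0}
    - {"fingers": 1.2,"x": 0.19,"y": 0,"z": -0.23,"turn": 0}
    - {"fingers": 1.2,"x": 0.19,"y": 0,"z": -0.23,"turn": 0}
    - {"fingers": 1.2,"x": 0,"y": 0,"z": 0,"turn": 0}

```text
clock: 19.63
position: [562.8, 56.2, 100.1]
ee_rot: [0.715, -0.699, 0.0, -0.0]
contact_force: [0.1, 0.3, -0.6]
gripper_width: 15.0
```

Run:
```python
from h import *
need([561.2,69.7,93]);print(arm.read_state()["wrist_torque"])
im,d=grab("scene","17");crop(im,370,180,450,240,"s17",10);flap("17");rodfit("17",395,195,435,245)
```

```text
pos [562.8  56.2 100.1] yaw x_t -88.67 F [ 0.1  0.3 -0.6] w 15.0 t 19.6333
need tool cm [-1.35  0.13  0.71] max rows 0.4
[ 0.06862344 -0.0010421   0.0025413 ]
flap n [-0.012  0.419  0.908] theta 1.139 974 c [542.6 263.1 221.3]
rod dir [-0.023  0.779  0.627] pitch 0.678 yaw 91.71 c [562.  156.4 196.6] 80 ends [563.1 117.4 165.2] [560.8 194.1 226.9]
```

View pics/s17.png

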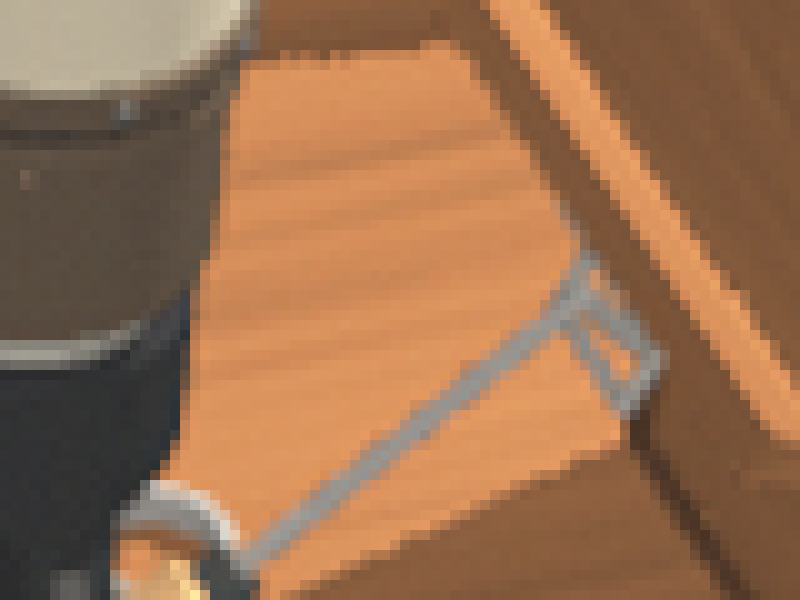

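Emit:
servo_tool:
  rows:
    - {"fingers": 1.2,"x": 0.19,"y": 0,"z": -0.23,"turn": 0}
    - {"fingers": 1.2,"x": 0.19,"y": 0,"z": -0.23,"turn": 0}
    - {"fingers": 1.2,"x": 0.19,"y": 0,"z": -0.23,"turn": 0}

```text
clock: 19.93
position: [562.7, 50.7, 106.6]
ee_rot: [0.715, -0.699, -0.0, 0.0]
contact_force: [0.3, -0.6, -1.5]
gripper_width: 15.1
```

Emit:
servo_tool:
  rows:
    - {"fingers": 1.2,"x": 0.19,"y": 0,"z": -0.23,"turn": 0}
    - {"fingers": 1.2,"x": 0.19,"y": 0,"z": -0.23,"turn": 0}
    - {"fingers": 1.2,"x": 0.19,"y": 0,"z": -0.23,"turn": 0}
    - {"fingers": 1.2,"x": 0,"y": 0,"z": 0,"turn": 0}

```text
clock: 20.27
position: [563.2, 44.8, 114.0]
ee_rot: [0.715, -0.699, 0.0, -0.0]
contact_force: [0.4, -0.5, -1.0]
gripper_width: 15.2
```

Run:
```python
from h import *
need([561.2,69.7,93]);print(arm.read_state()["wrist_torque"])
im,d=grab("scene","18");crop(im,370,180,450,240,"s18",10);flap("18");rodfit("18",395,195,435,245)
```

```text
pos [563.2  44.8 114. ] yaw x_t -88.67 F [ 0.4 -0.5 -1. ] w 15.2 t 20.2667
need tool cm [-2.49  0.14  2.1 ] max rows 0.8
[ 0.01331091 -0.0175131   0.0031024 ]
flap n [-0.011  0.415  0.91 ] theta 1.143 973 c [542.4 263.1 221.3]
rod dir [-0.021  0.852  0.523] pitch 0.55 yaw 91.38 c [561.5 143.9 205.9] 43 ends [562.2 115.2 188.3] [560.5 189.2 233.8]
```

View pics/s18.png

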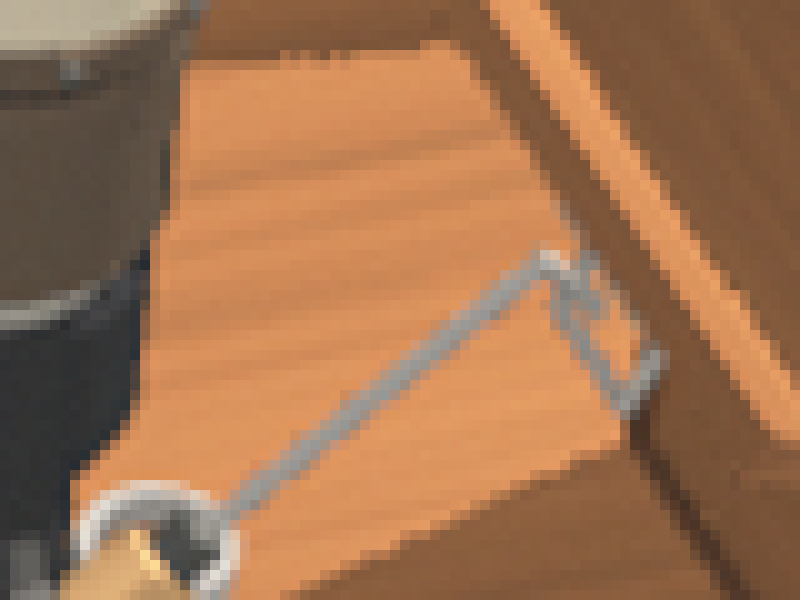

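Emit:
servo_tool:
  rows:
    - {"fingers": 1.2,"x": 0.19,"y": 0,"z": -0.23,"turn": 0}
    - {"fingers": 1.2,"x": 0.19,"y": 0,"z": -0.23,"turn": 0}
    - {"fingers": 1.2,"x": 0.19,"y": 0,"z": -0.23,"turn": 0}
    - {"fingers": 1.2,"x": 0.19,"y": 0,"z": -0.23,"turn": 0}
    - {"fingers": 1.2,"x": 0.8,"y": 0,"z": -0.3,"turn": 0}
    - {"fingers": 1.2,"x": 1.5,"y": 0,"z": -0.5,"turn": 0}
    - {"fingers": 1.2,"x": 2,"y": 0,"z": -0.5,"turn": 0}
    - {"fingers": 1.2,"x": 2,"y": 0,"z": -0.5,"turn": 0}
    - {"fingers": 1.2,"x": 1,"y": 0,"z": -0.3,"turn": 0}
    - {"fingers": 1.2,"x": 0,"y": 0,"z": 0,"turn": 0}

```text
clock: 21.15
position: [565.0, -37.4, 144.4]
ee_rot: [0.714, -0.7, 0.001, -0.0]
contact_force: [-0.1, 0.1, -1.3]
gripper_width: 14.9
```

Run:
```python
from h import *
need([514,-253,180])
im,d=grab("scene","19");crop(im,300,120,500,270,"s19",4);flap("19");rodfit("19",340,180,420,260)
```

```text
pos [565.  -37.4 144.4] yaw x_t -88.8 F [-0.1  0.1 -1.3] w 14.9 t 21.15
need tool cm [21.45  5.55 -3.57] max rows 5.4
flap n [-0.01   0.415  0.91 ] theta 1.143 964 c [541.9 263.5 221. ]
rod dir [-0.036  0.784  0.62 ] pitch 0.669 yaw 92.65 c [563.8  64.2 241.8] 51 ends [564.7  44.8 226.5] [562.9  83.7 257.2]
```

View pics/s19.png

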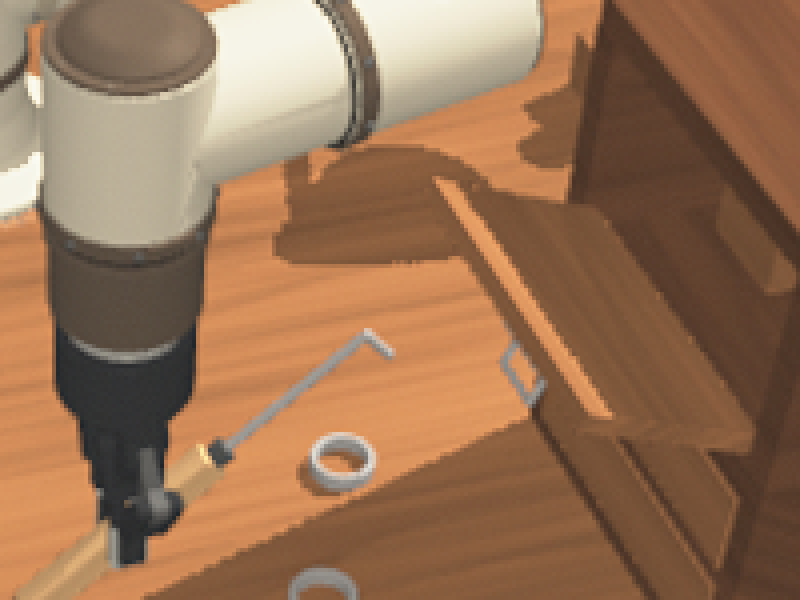

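Emit:
servo_tool:
  rows:
    - {"fingers": 1.2,"x": 1.7,"y": 0.5,"z": -0.6,"turn": 0}
    - {"fingers": 1.2,"x": 2.8,"y": 0.72,"z": 0,"turn": 0}
    - {"fingers": 1.2,"x": 2.8,"y": 0.72,"z": 0,"turn": 0}
    - {"fingers": 1.2,"x": 2.8,"y": 0.72,"z": 0,"turn": 0}
    - {"fingers": 1.2,"x": 2.8,"y": 0.72,"z": 0,"turn": 0}
    - {"fingers": 1.2,"x": 2.8,"y": 0.72,"z": 0,"turn": 0}
    - {"fingers": 1.2,"x": 2.8,"y": 0.72,"z": 0,"turn": 0}
    - {"fingers": 1.2,"x": 2,"y": 0.5,"z": 0,"turn": 0}
    - {"fingers": 1.2,"x": 0.8,"y": 0.2,"z": 0,"turn": 0}

```text
clock: 21.95
position: [513.9, -251.3, 149.1]
ee_rot: [0.715, -0.699, -0.0, 0.0]
contact_force: [0.7, 0.4, -1.1]
gripper_width: 14.8
```

Emit:
servo_tool:
  rows:
    - {"fingers": 1.2,"x": 0,"y": 0,"z": 0,"turn": 4}
    - {"fingers": 1.2,"x": 0,"y": 0,"z": 0,"turn": 4}
    - {"fingers": 1.2,"x": 0,"y": 0,"z": 0,"turn": 4.2}
    - {"fingers": 1.2,"x": 0,"y": 0,"z": 0,"turn": 0}
    - {"fingers": 1.2,"x": 0,"y": 0,"z": 0,"turn": 0}

```text
clock: 22.37
position: [514.8, -248.9, 149.3]
ee_rot: [-0.638, 0.77, 0.0, -0.0]
contact_force: [0.5, -0.2, -1.6]
gripper_width: 14.9
```

Run:
```python
from h import *
need([513.2,-252.2,110])
im,d=grab("scene","20");crop(im,150,130,350,330,"s20",3);rodfit("20",240,190,330,290,60,300)
im,d=grab("top","20");crop(im,300,170,460,290,"t20",5)
```

```text
pos [ 514.8 -248.9  149.3] yaw x_t -100.69 F [ 0.5 -0.2 -1.6] w 14.9 t 22.3667
need tool cm [0.35 0.1  3.93] max rows 0.9
rod dir [0.182 0.727 0.662] pitch 0.723 yaw 75.92 c [ 534.9 -151.   244.8] 46 ends [ 529.4 -172.9  224.9] [ 540.3 -129.7  264.2]
```

View pics/s20.png

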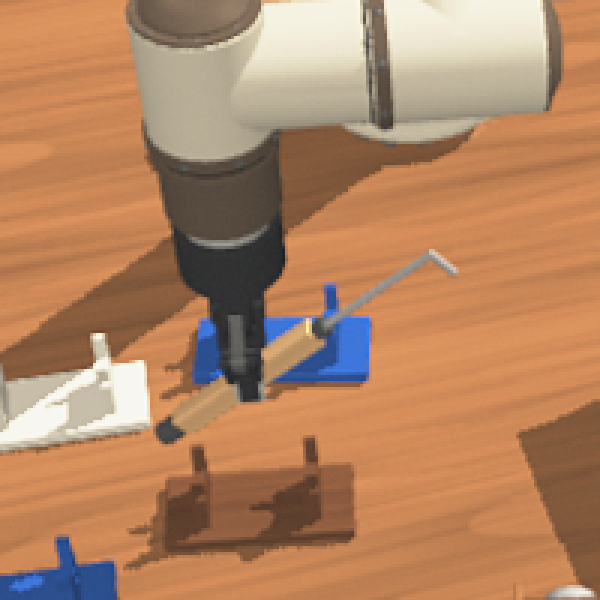

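View pics/t20.png

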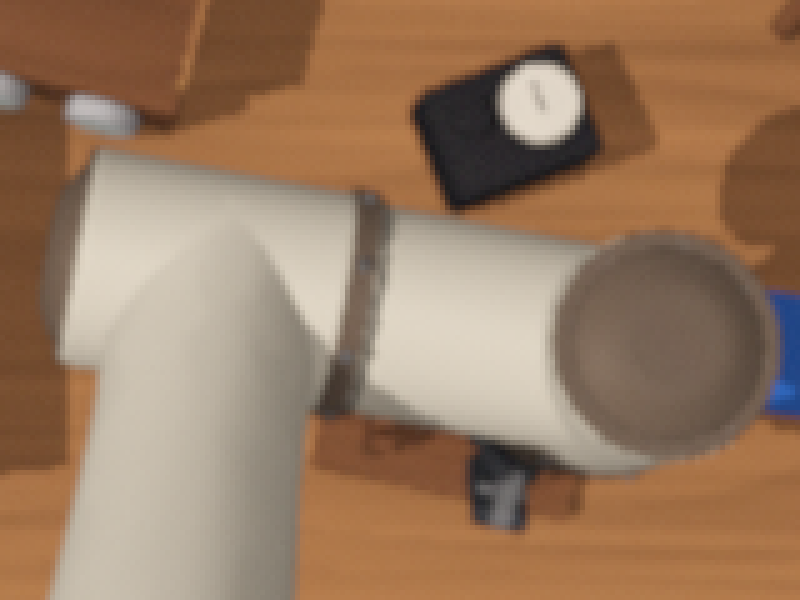

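Emit:
servo_tool:
  rows:
    - {"fingers": 1.2,"x": 0.35,"y": 0.1,"z": 1,"turn": 0.3}
    - {"fingers": 1.2,"x": 0,"y": 0,"z": 1.5,"turn": 0}
    - {"fingers": 1.2,"x": 0,"y": 0,"z": 1.5,"turn": 0}
    - {"fingers": 1.2,"x": 0,"y": 0,"z": 1,"turn": 0}
    - {"fingers": 1.2,"x": 0,"y": 0,"z": 0.8,"turn": 0}
    - {"fingers": 1.2,"x": 0,"y": 0,"z": 0,"turn": 0}
    - {"fingers": 1.2,"x": 0,"y": 0,"z": 0,"turn": 0}

```text
clock: 23.05
position: [512.9, -253.0, 91.2]
ee_rot: [-0.635, 0.772, 0.0, -0.0]
contact_force: [-1.0, -0.2, 0.0]
gripper_width: 14.8
```

Run:
```python
from h import *
need([513.2,-252.2,80])
im,d=grab("scene","21");crop(im,160,200,320,320,"s21",5)
```

```text
pos [ 512.9 -253.    91.2] yaw x_t -101.13 F [-1.  -0.2  0. ] w 14.8 t 23.05
need tool cm [-0.09 -0.02  1.12] max rows 0.3
```

View pics/s21.png

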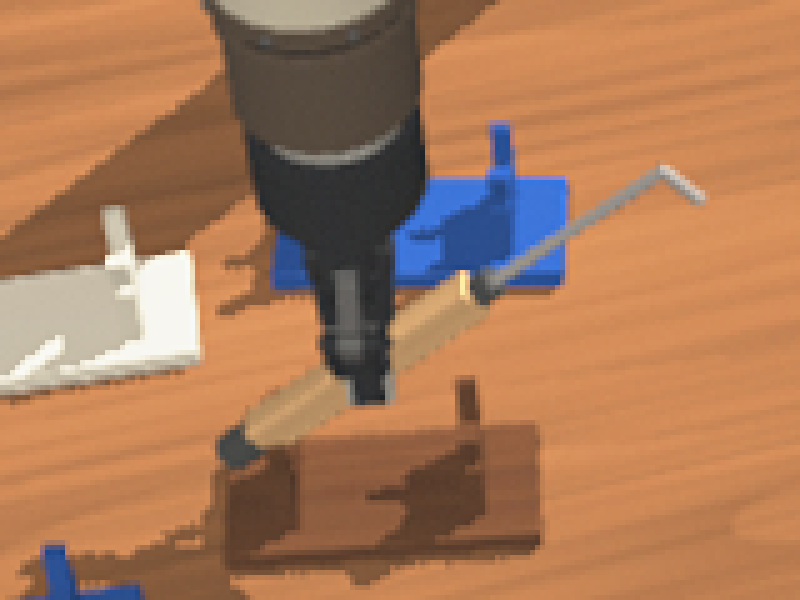

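Emit:
servo_tool:
  rows:
    - {"fingers": 1.2,"x": 0,"y": 0,"z": 0.3,"turn": 0}
    - {"fingers": 1.2,"x": 0,"y": 0,"z": 0.3,"turn": 0}
    - {"fingers": 1.2,"x": 0,"y": 0,"z": 0.3,"turn": 0}
    - {"fingers": 1.2,"x": 0,"y": 0,"z": 0.3,"turn": 0}

```text
clock: 23.43
position: [514.2, -252.6, 83.0]
ee_rot: [-0.635, 0.772, -0.001, 0.001]
contact_force: [-5.0, 13.9, 24.8]
gripper_width: 14.8
```

Emit:
servo_tool:
  rows:
    - {"fingers": 1.2,"x": 0,"y": 0,"z": 0.3,"turn": 0}
    - {"fingers": 1.2,"x": 0,"y": 0,"z": 0.3,"turn": 0}
    - {"fingers": 1.2,"x": 0,"y": 0,"z": 0.2,"turn": 0}

```text
clock: 23.68
position: [513.9, -252.8, 74.8]
ee_rot: [-0.636, 0.772, -0.002, 0.0]
contact_force: [-3.5, 1.5, 10.8]
gripper_width: 15.4
```

Run:
```python
from h import *
need([513.2,-252.2,40.7]);print(arm.read_state()["wrist_torque"])
im,d=grab("scene","22");crop(im,160,200,320,320,"s22",5)
```

```text
pos [ 513.9 -252.8   74.8] yaw x_t -101.04 F [-3.5  1.5 10.8] w 15.4 t 23.6833
need tool cm [-0.05  0.09  3.41] max rows 0.8
[-0.28415276  1.20119079 -0.12118756]
```

View pics/s22.png

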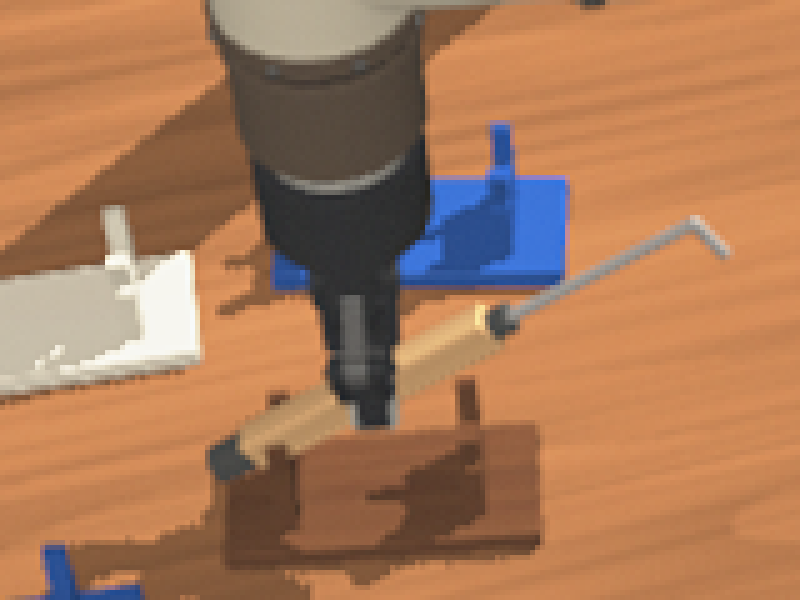

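Emit:
servo_tool:
  rows:
    - {"fingers": 1.2,"x": 0,"y": 0,"z": 0.25,"turn": 0}
    - {"fingers": 1.2,"x": 0,"y": 0,"z": 0.25,"turn": 0}
    - {"fingers": 1.2,"x": 0,"y": 0,"z": 0.25,"turn": 0}
    - {"fingers": 1.2,"x": 0,"y": 0,"z": 0.25,"turn": 0}
    - {"fingers": 1.2,"x": 0,"y": 0,"z": 0.25,"turn": 0}

```text
clock: 24.15
position: [513.8, -253.4, 61.8]
ee_rot: [-0.635, 0.772, -0.001, 0.0]
contact_force: [-3.9, 3.9, 12.9]
gripper_width: 14.9
```

Emit:
servo_tool:
  rows:
    - {"fingers": 1.2,"x": 0,"y": 0,"z": 0.25,"turn": 0}
    - {"fingers": 1.2,"x": 0,"y": 0,"z": 0.25,"turn": 0}
    - {"fingers": 1.2,"x": 0,"y": 0,"z": 0.25,"turn": 0}
    - {"fingers": 1.2,"x": 0,"y": 0,"z": 0,"turn": 0}

```text
clock: 24.48
position: [513.8, -253.0, 53.9]
ee_rot: [-0.636, 0.772, -0.001, 0.0]
contact_force: [-3.2, 3.0, 11.2]
gripper_width: 15.2
```

Run:
```python
from h import *
need([513.2,-252.2,40.7]);print(arm.read_state()["wrist_torque"])
im,d=grab("scene","23");crop(im,160,200,320,320,"s23",5)
```

```text
pos [ 513.8 -253.    53.9] yaw x_t -101.08 F [-3.2  3.  11.2] w 15.2 t 24.4833
need tool cm [-0.07  0.07  1.32] max rows 0.3
[ 0.34757836  0.97513697 -0.19876758]
```

View pics/s23.png

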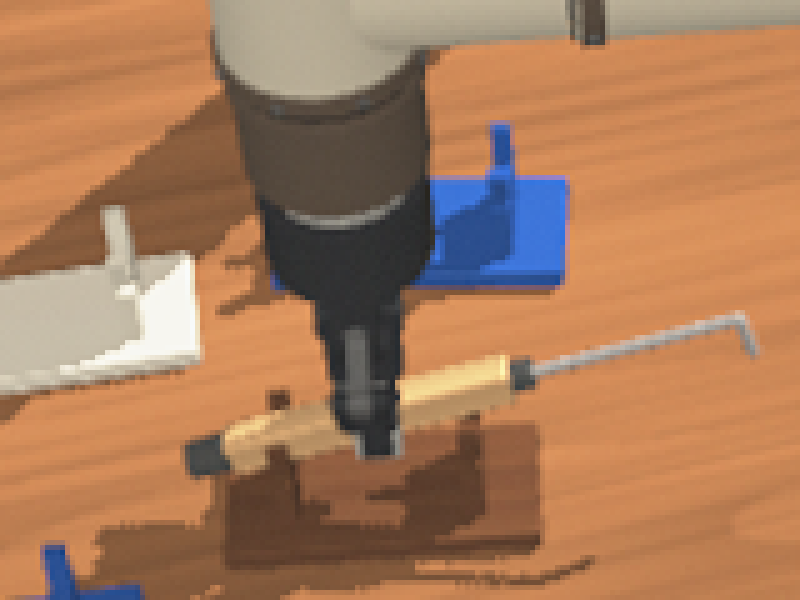

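Emit:
servo_tool:
  rows:
    - {"fingers": 1.2,"x": 0,"y": 0.07,"z": 0.25,"turn": 0}
    - {"fingers": 1.2,"x": 0,"y": 0.03,"z": 0.25,"turn": 0}
    - {"fingers": 1.2,"x": 0,"y": 0,"z": 0.25,"turn": 0}
    - {"fingers": 1.2,"x": 0,"y": 0,"z": 0.2,"turn": 0}
    - {"fingers": 1.2,"x": 0,"y": 0,"z": 0,"turn": 0}

```text
clock: 24.95
position: [513.7, -252.4, 44.6]
ee_rot: [-0.636, 0.772, -0.002, 0.001]
contact_force: [-1.7, 5.5, 10.5]
gripper_width: 15.2
```

Emit:
servo_tool:
  rows:
    - {"fingers": 1.2,"x": 0,"y": 0,"z": 0.15,"turn": 0}
    - {"fingers": 1.2,"x": 0,"y": 0,"z": 0.1,"turn": 0}
    - {"fingers": 1.2,"x": 0,"y": 0,"z": 0,"turn": 0}

```text
clock: 25.2
position: [513.8, -252.2, 42.4]
ee_rot: [-0.636, 0.772, -0.002, 0.001]
contact_force: [-1.8, 7.5, 12.8]
gripper_width: 14.6
```

Run:
```python
from h import *
need([513.2,-252.2,40.7]);print(arm.read_state()["wrist_torque"])
im,d=grab("scene","24");crop(im,180,240,320,320,"s24",5);rodfit("24",265,260,315,290,30,120)
```

```text
pos [ 513.8 -252.2   42.4] yaw x_t -101.06 F [-1.8  7.5 12.8] w 14.6 t 25.2
need tool cm [0.01 0.06 0.17] max rows 0.0
[ 1.40077759  0.7091389  -0.14975698]
rod dir [0.186 0.981 0.064] pitch 0.064 yaw 79.29 c [ 539.8 -129.4   70.7] 83 ends [ 530.5 -178.7   67.5] [549.3 -78.9  74. ]
```

View pics/s24.png

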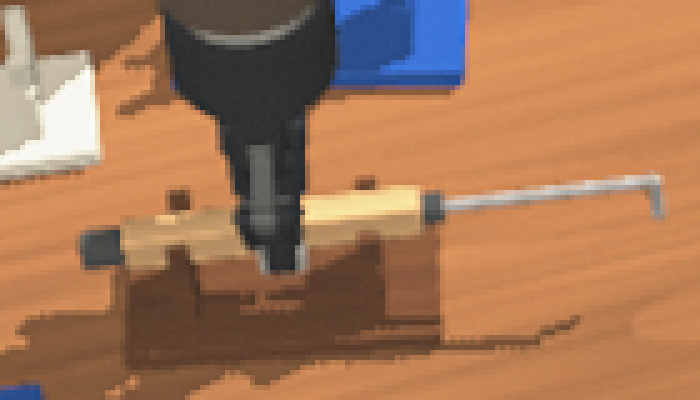

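Emit:
servo_tool:
  rows:
    - {"fingers": 1.2,"x": 0,"y": 0,"z": 0.15,"turn": 0}
    - {"fingers": 1.2,"x": 0,"y": 0,"z": 0.15,"turn": 0}
    - {"fingers": 1.2,"x": 0,"y": 0,"z": 0.1,"turn": 0}
    - {"fingers": 1.2,"x": 0,"y": 0,"z": 0,"turn": 0}

```text
clock: 25.58
position: [513.7, -252.0, 38.7]
ee_rot: [-0.636, 0.772, -0.001, 0.001]
contact_force: [-2.1, 9.4, 15.6]
gripper_width: 15.1
```

Run:
```python
from h import *
need([513.2,-252.2,40.7]);print(arm.read_state()["wrist_torque"])
im,d=grab("scene","25");crop(im,180,240,320,320,"s25",5);rodfit("25",265,260,315,290,30,120)
```

```text
pos [ 513.7 -252.    38.7] yaw x_t -101.04 F [-2.1  9.4 15.6] w 15.1 t 25.5833
need tool cm [ 0.03  0.04 -0.2 ] max rows 0.0
[ 1.70729773  0.84127878 -0.03650027]
rod dir [ 0.178  0.984 -0.022] pitch -0.022 yaw 79.73 c [ 538.7 -131.9   59.6] 83 ends [ 529.  -185.7   60.8] [548.3 -78.9  58.4]
```

View pics/s25.png

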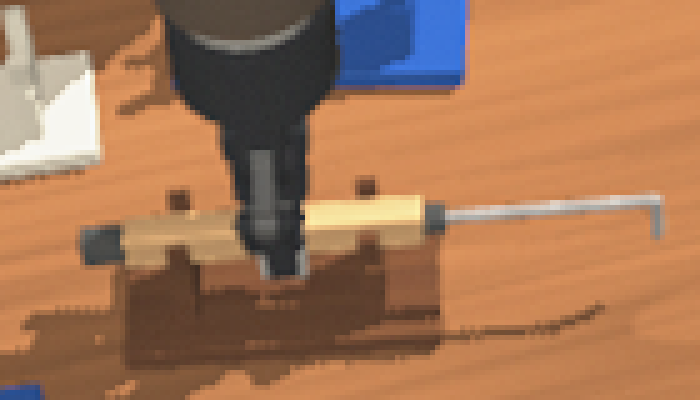

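Emit:
servo_tool:
  rows:
    - {"fingers": 1.2,"x": 0.15,"y": 0.04,"z": -0.1,"turn": 0}
    - {"fingers": 1.2,"x": 0.2,"y": 0,"z": 0,"turn": 0}
    - {"fingers": 1.2,"x": 0,"y": 0,"z": 0,"turn": 0}
    - {"fingers": 1.2,"x": 0,"y": 0,"z": 0,"turn": 0}

```text
clock: 25.97
position: [512.8, -255.9, 38.9]
ee_rot: [-0.636, 0.772, -0.002, 0.001]
contact_force: [-0.3, 4.6, 8.9]
gripper_width: 15.1
```

Emit:
servo_tool:
  rows:
    - {"fingers": 2.5,"x": 0,"y": 0,"z": 0,"turn": 0}
    - {"fingers": 4,"x": 0,"y": 0,"z": 0,"turn": 0}
    - {"fingers": 4,"x": 0,"y": 0,"z": 0,"turn": 0}
    - {"fingers": 4,"x": 0,"y": 0,"z": 0,"turn": 0}

```text
clock: 26.3
position: [510.7, -256.2, 36.3]
ee_rot: [-0.635, 0.773, 0.0, -0.0]
contact_force: [0.6, -0.1, 0.5]
gripper_width: 40.0
```

Run:
```python
from h import *
need([513.2,-252.2,40.7]);print(arm.read_state()["wrist_torque"])
im,d=grab("scene","26");crop(im,180,240,320,320,"s26",5);rodfit("26",265,260,315,290,30,120)
```

```text
pos [ 510.7 -256.2   36.3] yaw x_t -101.16 F [ 0.6 -0.1  0.5] w 40.0 t 26.3
need tool cm [-0.44 -0.16 -0.44] max rows 0.2
[ 0.04508507  0.04983363 -0.08063382]
rod dir [ 0.19   0.982 -0.007] pitch -0.007 yaw 79.02 c [ 537.6 -134.9   57.1] 89 ends [ 527.8 -185.6   57.5] [547.6 -83.4  56.7]
```

View pics/s26.png

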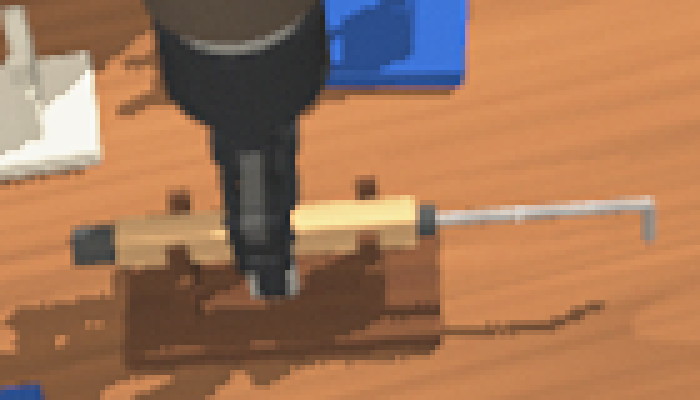

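Emit:
servo_tool:
  rows:
    - {"fingers": 4,"x": 0,"y": 0,"z": -0.5,"turn": 0}
    - {"fingers": 4,"x": 0,"y": 0,"z": -1.5,"turn": 0}
    - {"fingers": 4,"x": 0,"y": 0,"z": -2.5,"turn": 0}
    - {"fingers": 4,"x": 0,"y": 0,"z": -3,"turn": 0}
    - {"fingers": 4,"x": 0,"y": 0,"z": -3,"turn": 0}
    - {"fingers": 4,"x": 0,"y": 0,"z": -3,"turn": 0}
    - {"fingers": 4,"x": 0,"y": 0,"z": -3,"turn": 0}
    - {"fingers": 4,"x": 0,"y": 0,"z": -1.5,"turn": 0}
    - {"fingers": 4,"x": 0,"y": 0,"z": 0,"turn": 0}
    - {"fingers": 4,"x": 0,"y": 0,"z": 0,"turn": 0}

```text
clock: 27.18
position: [511.0, -256.1, 217.5]
ee_rot: [-0.635, 0.773, -0.001, 0.001]
contact_force: [-1.1, 0.0, -1.6]
gripper_width: 40.2
```

Run:
```python
from h import *
need([513.2,-252.2,40.7])
im,d=grab("scene","27");crop(im,0,0,640,480,"s27",1);crop(im,185,260,320,320,"s27p",5);rodfit("27",265,260,315,290,30,120);flap("27")
im,d=grab("top","27");crop(im,0,0,640,480,"t27",1)
P=cloud("top",d)
for nm,x0,y0,x1,y1,zl,zh in (("timer",375,170,430,220,40,70),("viewer",275,135,350,205,30,110),("ring",230,275,258,305,6,25),("ring",252,238,275,262,6,25)):
    q=P[y0:y1,x0:x1].reshape(-1,3);q=q[(q[:,2]>zl)&(q[:,2]<zh)];print(nm,len(q),np.round(np.percentile(q,[1,50,99],axis=0),0).tolist())
```

```text
pos [ 511.  -256.1  217.5] yaw x_t -101.17 F [-1.1  0.  -1.6] w 40.2 t 27.1833
need tool cm [-0.42 -0.1  17.68] max rows 4.2
rod dir [ 0.182  0.983 -0.032] pitch -0.032 yaw 79.54 c [ 538.2 -130.5   56.7] 87 ends [ 528.  -185.7   58.4] [547.4 -81.   55.1]
flap n [-0.01   0.413  0.911] theta 1.145 965 c [542.3 263.4 221.2]
timer 750 [[648.0, -331.0, 43.0], [685.0, -283.0, 51.0], [728.0, -235.0, 61.0]]
viewer 2093 [[687.0, -108.0, 34.0], [749.0, -32.0, 51.0], [804.0, 45.0, 92.0]]
ring 93 [[389.0, 134.0, 6.0], [411.0, 164.0, 11.0], [430.0, 187.0, 16.0]]
ring 86 [[491.0, 88.0, 6.0], [520.0, 110.0, 11.0], [548.0, 139.0, 19.0]]
```

View pics/s27.png

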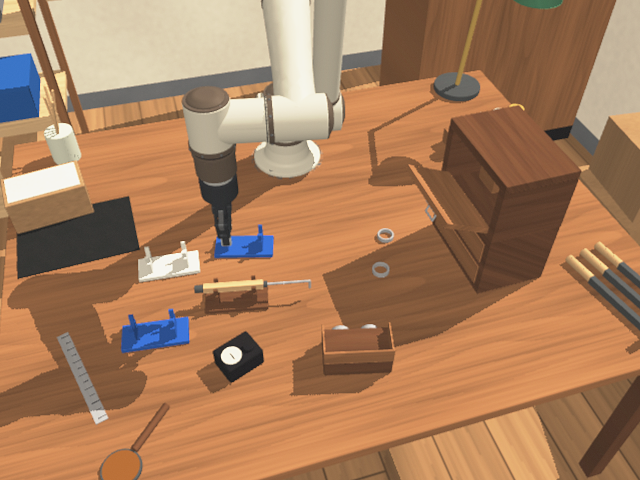

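View pics/s27p.png

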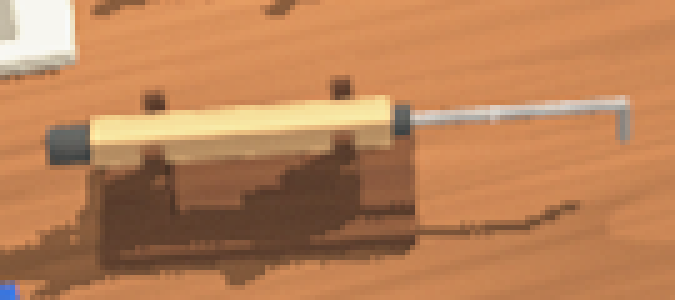

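View pics/t27.png

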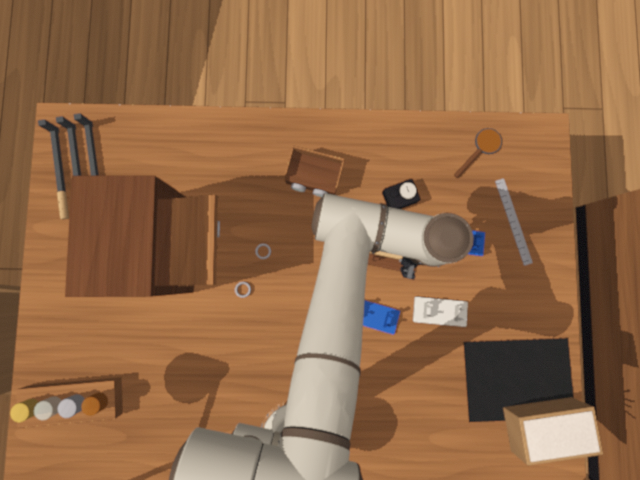

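```bash
python3 -c "
from bench import arm
print(arm.job_done(), arm.read_state()['clock'])"
```

```text
the job is handed in; nothing more can be done
the job is handed in; nothing more can be done
```

The flap is fully down against its stop, the pole is back in both notches of its cradle with the hook hanging down, and I have handed the job in. The clock read 27.2 s at my last state reading, against the 59 s limit.

**How it went:** I took the pole from the brown cradle, hooked it into the eye and eased the flap down along its arc. At the stop, a level hook could not come out past the eye's base plate. I pressed lightly (about 4 N) so that the pole tilted nose-up between the fingers, then drew the hook out along its own tip direction. I let the rear post of the cradle level the pole again before releasing it.

**Last checks:**
- **Flap:** 1.145 rad measured after letting go, which agrees with the 1.15 rad stop to within the depth noise.
- **Pole:** the picture of it in the cradle matches the one from the start to about a pixel. The rod is level to within about 0.03 rad.
- **Bystanders:** the viewer, timer and both rings are where they were, to within a few mm, which is what the measurement can tell.

**What did not go cleanly:**
- **First unhooking try:** the hook's elbow caught the eye's base plate and lifted the flap slightly, to 1.129 rad. I pressed it back to the stop with the hook still in the eye, and the second try came out without moving it.
- **Re-levelling the pole:** the force at the wrist briefly read about 29 N while the pole pressed on the rear post.

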